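# Load a film roll in the unwind stand and lock its spindle

## Task

Load the unwind stand: roll the white film roll along the bench, without lifting it, in between the two blue cheeks up the low ramp, until it has dropped in and lies still over the red mark. Then take the orange-handled spindle from its rest and push it all the way home through the near cheek (the one with the yellow-tabbed keeper), the roll's core and the far cheek, and last slide the keeper fully across behind the spindle's flange so that it cannot come out. Leave the stapler, the brass weight and the dropper bottle where they are.

Things in the scene. Friction and masses are not known exactly. Their poses are not given: they have to be found in the camera images.
- stand: two fixed blue cheek plates 6 mm thick, 84 wide (y), 60 high. Origin on the bench midway between; x along the hole axis from near (keeper) to far cheek, z up. Near cheek x -39 to -33 mm, far 33 to 39; 18 mm holes at y = 0, z = 36. 4 mm feet reach x = +-58. The roll comes from +y, up a ramp (0 high at y = 30, 1.5 at y = 11), then drops to y = 0, the red mark, held by a 6 mm stop bar at y = -21.
- hole_near (a point): centre of the near cheek's hole on its outer face, where the spindle enters; same axes as the stand (spindle goes in along +x)
- hole_far (a point): centre of the far cheek's hole on its outer face, 78 mm beyond hole_near along stand x
- film_reel: loose white film roll on a brown core, 72 mm diameter, 50 long, core hole 38, 0.14 to 0.24 kg; lies on its round side at the stand's +y side. Origin at its centre, 36 mm above the bench; x = roll axis (roughly along stand x, either way), y and z turn as it rolls. It rolls freely: pushed or tapped it runs on ahead until something stops it, and pushed slowly it can roll back off the ramp.
- rest: fixed aluminium rest that holds the spindle level: base 84 x 44 x 8 mm, two uprights 8 mm thick, 36 wide, 47 high at x = +-34 mm with 17 mm wide notches open at the top, notch floor 33 mm above the bench; origin on the bench under its centre, x along the notches
- spindle: loose, 148 mm long, 0.12 kg; origin on its axis at the flange's front face, x towards the tip (it may be turned about x). Steel shaft 14 mm diameter, x 0 to 96, last 8 mm tapering to 6; flange 30 diameter, x -4 to 0; neck 12, x -16 to -4; orange handle 20, x -52 to -16. Starts level in the rest, axis 40 mm up, handle overhanging the rest's -x end. Home, the flange touches the near cheek.
- spindle_tip (a point): end of the shaft, x = 96 mm on the spindle's axis
- spindle_grip (a point): middle of the orange handle, x = -34 mm on the spindle's axis, the place to grip it
- keeper (a joint): travel of the sliding keeper in m: 0 open, 0.032 closed at its stop; moves along stand -y with about 1.5 N friction plus damping, stays where left. Steel bar 5 mm thick (at stand x = -49 mm), 43 to 53 mm above the bench; closed, it lies above the spindle's neck between flange and handle.
- keeper_tab (a point): middle of the outer (stand +y) face of the keeper's yellow tab, 58 mm above the bench; tab 16 mm wide (stand x), 8 thick, 43 to 73 mm above the bench; push this face towards stand -y to close; at keeper = 0 it lies at stand y = +84 mm
- stapler: red stapler, 34 x 136 x 46 mm, bystander; origin centre of its underside
- brass_weight: brass-coloured knobbed weight, 33 mm diameter, 50 mm high, bystander; origin centre of its underside
- dropper: brown dropper bottle with black top, 34 mm diameter, 102 mm high, bystander; origin centre of its underside
Things that resemble listed ones, but are neither listed nor needed, are in the scene too. What is shaped like the film_reel but green is not meant.

How it is judged:
On the way, in this order (a step that is already met when the one before it is completed fails the run):
1. the roll stands still between the cheeks, centred over the mark within 8 mm (along stand y) (y of film_reel in the frame of stand between -0.008 and 0.008 m and x of film_reel in the frame of stand between -0.012 and 0.012 m and linear speed of film_reel below 0.01 m/s), for 0.3 s.
2. the spindle's tip has entered the near cheek's hole (x of spindle_tip in the frame of hole_near between 0.008 and 0.07 m and y of spindle_tip in the frame of hole_near between -0.01 and 0.01 m and z of spindle_tip in the frame of hole_near between -0.01 and 0.01 m), for 0.05 s.
3. the spindle is home: through both cheeks, its flange within 3 mm of the near cheek (x of spindle in the frame of hole_near above -0.003 m and angle between the x axis of spindle and the x axis of stand, either way round below 0.08 rad), for 0.2 s.
At the end, for the whole second after the job is handed in: The roll stands on the bench between the cheeks with its centre within 20 mm of the stand's centre; the spindle passes through both cheeks and the core, its flange within 4.5 mm of the near cheek; the keeper is closed to within 4 mm of its stop (above 0.028 m); everything is at rest (value of joint keeper above 0.028 m and x of spindle in the frame of hole_near above -0.0045 m and distance between spindle and hole_near below 0.007 m and angle between the x axis of spindle and the x axis of stand, either way round below 0.08 rad and x of spindle_tip in the frame of hole_far above 0.008 m and horizontal distance between film_reel and stand below 0.02 m and height (world z) of film_reel below 0.046 m and linear speed of each of film_reel, spindle below 0.02 m/s); the robot touches nothing.
It fails at once if the roll is lifted more than 10 mm off the bench (height (world z) of film_reel above 0.046 m).
It fails at once if the stapler, weight or dropper bottle is moved more than 25 mm (distance of any of stapler, brass_weight, dropper from where it was at the start of the episode above 0.025 m).
It also fails if it takes over 64 s, if anything falls off the work surface, if the arm or the gripper's body presses on something with over 40 N, if the wrist force passes 120 N, or if a joint passes its speed limit or range.

## Robot

A 6-joint arm with a two-finger parallel gripper is mounted at the origin on a cart in front of the work surface, level with it; the furniture and walls round the work are solid. World frame = base frame: x ahead of the robot, y to its left, z up, the work surface at z = 0. Lengths are in m, angles in rad, forces in N, time in s.
With the tool pointing down it reaches from about 0.35 to 0.85 m from the base axis. Payload 8.1 kg.
Tool frame: the origin (TCP) lies at the very end of the fingers, on their centre line; the grasp point (between the pads) lies 19 mm behind it; z points along the fingers, y is the direction in which the jaws open and shut (so a half turn about z gives the same grasp; the last joint's range is limited). The gripper opens to 85 mm and grips with 20 to 120 N. Pads are 22 mm wide; open, the fingers measure 114 mm over their backs; the gripper's body (76 mm by 85 mm) begins 54 mm behind the grasp point. The pads swing forward as they close: fully open they stand 13 mm farther back than shut.
Start: joints at [1.113, 0.13, 1.488, -0, 1.523, -0.085], TCP at [0.219, 0.559, 0.231] pointing down, gripper open.
Joint ranges: [-2.96, 2.96], [-0.89, 2.26], [0.02, 2.5], [-1.34, 4.48], [0, 2.73], [-2.66, 2.66]. Speed limits (rad/s): [2.39, 2.39, 2.79, 3.14, 3.14, 3.14].

## Interface

Orientations are given as a 3x3 rotation matrix whose columns are the frame's x, y, z axes.
In Python, from workcell import arm gives the robot as it stands. The module is installed in compiled form; this text tells all that it offers.
- The arm moves only by the shell command python3 -m inch 'ROWS' [OPENING] [FORCE]. ROWS is JSON, a list of rows, each a list of 2 entries, a list of its own where there are three numbers: the shift along the tool's x, y, z in mm, then the turn about the tool's z in degrees. A call has exactly 10 rows; each row is the pose to reach, as a shift and turn from the pose measured when the call began, along the tool's axes at that moment; what a row does not reach only later rows make up. A row lasts 1/12 s, in which the tool goes at most 41.7 mm and 7.16 degrees, less where a joint would pass 70% of its speed; a pose out of reach is approached as far as the arm can. A call with a gripper value outside its range is refused whole. OPENING is the finger opening in mm, from 0 to 85.4, set as the call begins (- or left out, the last holds). The fingers move at their own pace and stop on an object; FORCE is the grip in N (left out, the last holds). Time passes only in rows, so rows that repeat a pose let the fingers close, or fill a call up. It gives the time, the measured TCP pose, the force and the opening at its end, in the units of the state.
- arm.get_state(): the state, without advancing time (a new reading comes with each control period).
- arm.grab_frame(name): name is "scene" or "top" or "wrist"; returns a dict with "frame" (480x640x3 uint8, red, green, blue), "z_map" (480x640 float32, m along the optical axis (not along the pixel's ray), 0 where there is no reading), "fovy" (degrees; the focal length in pixels is half the picture's height over the tangent of half this angle, whatever the lens; pixels are square), "cx", "cy" (the principal point, pixels), "k1" (the pictures are not rectified: a ray, as slopes to the right and down, at radius r is drawn at 1 + k1 r^2 times it, then the intrinsics apply), "rvec" (rotation vector, rad) and "tvec" (3), from world to camera coordinates, as OpenCV has them. Camera axes: x right, y down, z forward; pixel columns grow to the right and rows downward; lengths in m; the calibration is good to about 2 mm. A picture is of the moment at which its call begins.
- arm.close_job(): hands the job in, once; it reports no verdict.
The state is a dict: "time": time; "joint_positions": joint angles; "dq": joint speeds; "joint_torque": joint torques, N m; "ee_pos": TCP position; "ee_rot": TCP orientation; "wrist_force": force on the tool from outside, world axes, zero at the start; "torque": the same for the moment, N m; "grip_width": finger opening in m.
Only numpy, scipy, OpenCV 4.12 (cv2) and the standard library are available. Lean on these libraries where they do the work, as an engineer would, in place of code of your own. Each camera call takes 0.05 s, during which the arm holds its last target.

## Working session

There is one attempt and no reset: what is moved stays moved. The work goes in short steps, Python scripts to look and compute and a shell command to move; the robot and the scene stay as the last step left them, time stands still between calls to the robot, and variables do not carry over. Pictures are saved under pics/ and viewed, and the job is handed in when it is done.

```bash
mkdir -p pics
cat > h.py <<'E'
import numpy as np, cv2
from workcell import arm
def K(f):
    fl=240/np.tan(np.radians(f["fovy"])/2); return fl
def save(name,tag):
    f=arm.grab_frame(name)
    cv2.imwrite(f"pics/{tag}.png",f["frame"][:,:,::-1])
    np.savez(f"pics/{tag}.npz",**{k:np.array(v) for k,v in f.items()})
    return f
def load(tag):
    d=np.load(f"pics/{tag}.npz"); return {k:(d[k] if d[k].ndim else float(d[k])) for k in d.files}
def ray(f,u,v):
    fl=K(f); xd=(u-f["cx"])/fl; yd=(v-f["cy"])/fl
    rd=np.hypot(xd,yd); r=rd
    for _ in range(30): r=rd/(1+f["k1"]*r*r)
    s=r/rd if rd>1e-9 else 1
    return np.array([xd*s,yd*s,1.])
def cam(f):
    R=cv2.Rodrigues(np.array(f["rvec"]).reshape(3))[0]; t=np.array(f["tvec"]).reshape(3)
    return R,t
def atz(f,u,v,z):
    R,t=cam(f); d=R.T@ray(f,u,v); c=-R.T@t
    return c+d*(z-c[2])/d[2]
def dep(f,u,v):
    R,t=cam(f); z=f["z_map"][int(round(v)),int(round(u))]
    return R.T@(ray(f,u,v)*z-t)
def proj(f,P):
    R,t=cam(f); p=R@np.array(P)+t; x=p[:2]/p[2]; r2=x@x
    x=x*(1+f["k1"]*r2); return x*K(f)+[f["cx"],f["cy"]]
def crop(tag,u0,v0,u1,v1,s,out):
    im=cv2.imread(f"pics/{tag}.png")[v0:v1,u0:u1]
    cv2.imwrite(f"pics/{out}.png",cv2.resize(im,None,fx=s,fy=s,interpolation=cv2.INTER_CUBIC))
E
python3 - <<'E'
from h import *
for n in("scene","top","wrist"):
    f=save(n,n+"0"); R,t=cam(f); print(n,f["fovy"],f["k1"],-R.T@t)
s=arm.get_state(); print(s)
E
```

```text
scene 54.09674943236187 -0.003710347622086969 [0.88100704 0.46571495 0.97263453]
top 47.94353263452973 0.017385345234807798 [0.47323595 0.04508451 1.26484257]
wrist 68.6638770388045 -0.05898741932151863 [0.15654497 0.58288015 0.37317904]
{'time': 0.15, 'joint_positions': array([ 1.11259845e+00,  1.31010954e-01,  1.48902949e+00, -3.89669621e-05,
        1.52300904e+00, -8.53579021e-02]), 'dq': array([ 0.00083988, -0.0005961 , -0.00593629, -0.00042679,  0.00030012,
        0.00110219]), 'joint_torque': array([ 7.05788661e-04, -5.70067942e+01, -5.01156378e+01, -1.82118865e-04,
        9.82243626e-03, -2.06736183e-05]), 'ee_pos': array([0.21833611, 0.55840511, 0.23047132]), 'ee_rot': array([[-9.31297271e-01,  3.64259554e-01, -6.09492800e-04],
       [ 3.64260054e-01,  9.31296334e-01, -1.32377033e-03],
       [ 8.54224198e-05, -1.45483758e-03, -9.99998938e-01]]), 'wrist_force': array([-0.46314006,  0.38668817, -0.40543722]), 'torque': array([ 0.01114768, -0.042289  ,  0.03503263]), 'grip_width': 0.08578621758513946}
```

View pics/top0.png

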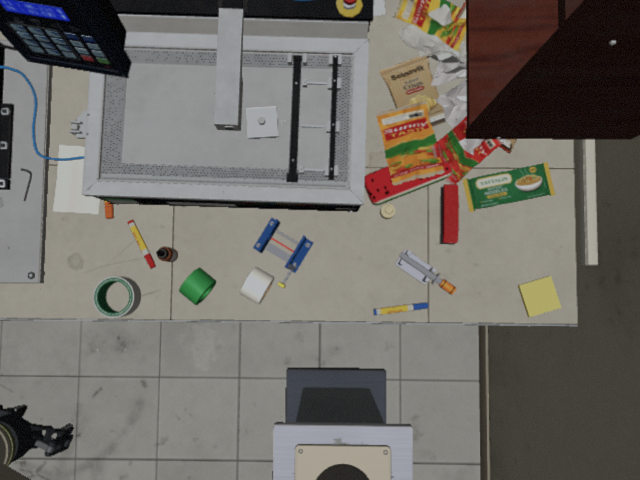

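View pics/scene0.png

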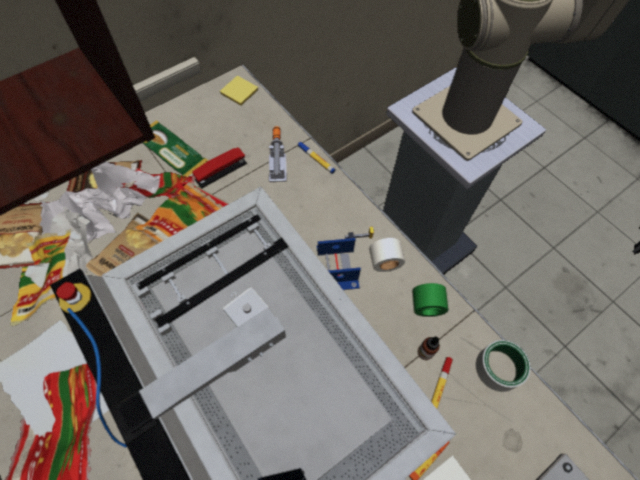

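Run:
```python
from h import *
crop("top0",225,205,325,310,7,"c1"); crop("top0",380,235,480,315,8,"c2"); crop("scene0",290,210,430,300,5,"c3")
f=load("top0")
for n,u,v in[("nearTop",297,254),("farTop",268,233),("roll",257,284),("handle",447,287),("green",198,286),("bench",330,290),("dropper",167,254),("weight",388,211),("stapler",450,213)]:
    print(n,dep(f,u,v).round(4))
```

```text
nearTop [0.5413 0.1094 0.0022]
farTop [0.5851 0.1726 0.056 ]
roll [0.4704 0.193  0.0752]
handle [ 0.468  -0.2295  0.0497]
green [0.4648 0.3226 0.0771]
bench [ 0.4579  0.0313 -0.0053]
dropper [0.535  0.3953 0.0689]
weight [ 0.6385 -0.098   0.0468]
stapler [ 0.6349 -0.2378  0.0473]
```

View pics/c1.png

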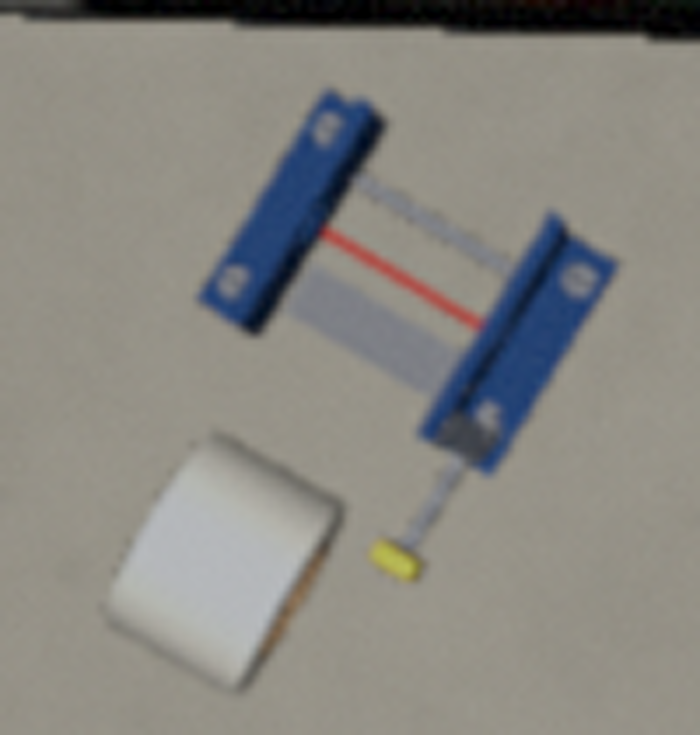

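View pics/c2.png

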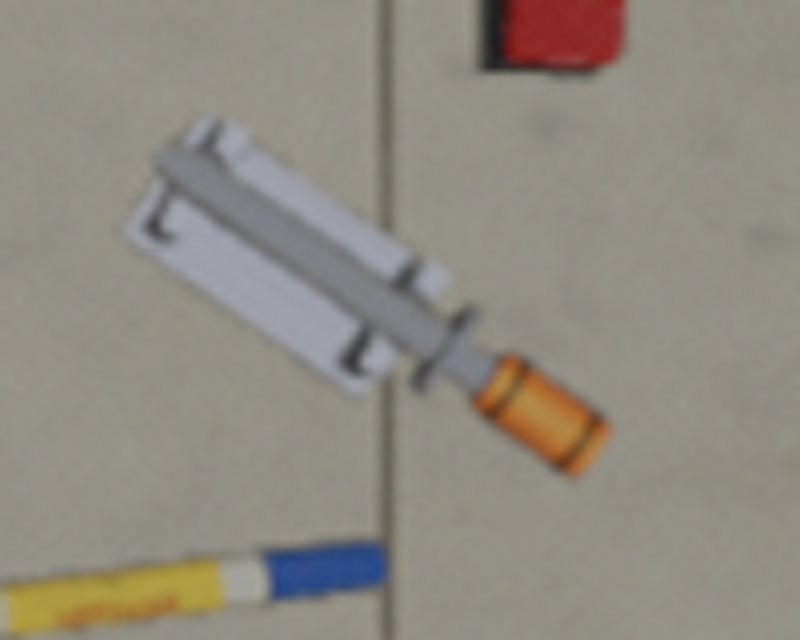

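View pics/c3.png

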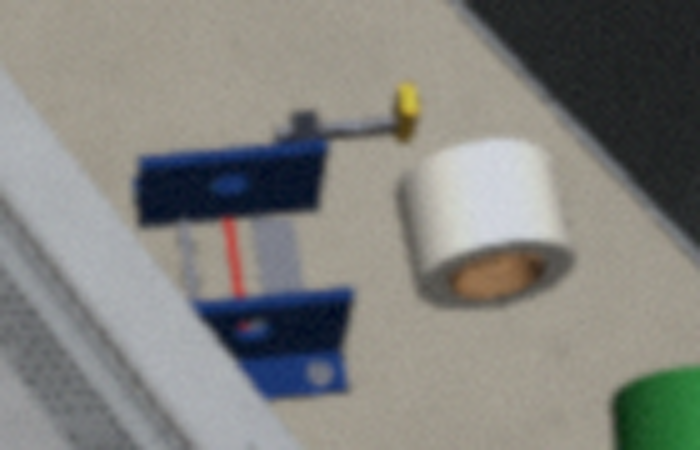

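Run:
```python
from h import *
f=load("top0")
P=[(330,90),(200,298),(617,263),(490,472)]
m=[(58,-42),(58,42),(-58,-42),(-58,42)]
W=np.array([atz(f,225+u/7,205+v/7,.004)[:2] for u,v in P]); M=np.array(m)/1e3
c=W.mean(0); H=(M).T@(W-c); th=np.arctan2(H[0,1]-H[1,0],H[0,0]+H[1,1])
R=np.array([[np.cos(th),-np.sin(th)],[np.sin(th),np.cos(th)]])
print("stand",c,np.degrees(th)); print((W-(M@R.T+c))*1e3)
toS=lambda p:(R.T@(np.array(p)[:2]-c))*1e3
print("tab",toS(atz(f,225+395/7,205+558/7,.073)))
for u,v in[(218,435),(340,500),(240,690),(108,605)]: print("roll corner z36",toS(atz(f,225+u/7,205+v/7,.036)))
print("rolltop",toS(atz(f,225+225/7,205+560/7,.072)))
# spindle
o=lambda u,v,z:atz(f,380+u/8,235+v/8,z)
a=o(165,158,.040);b=o(595,445,.040); g=o(545,415,.04); fl=o(448,345,.04)
print("tip,end,grip,flange",a,b,g,fl,np.degrees(np.arctan2(*(a-b)[1::-1])),np.linalg.norm(a-b))
print(o(445,270,.008),o(360,390,.008),o(208,115,.008),o(128,230,.008))
```

```text
stand [0.56190085 0.14141605] 59.39782570557575
[[-1.78092411 -1.03410939]
 [ 0.07606088 -1.311909  ]
 [-0.14925985  1.73752359]
 [ 1.85412308  0.6084948 ]]
tab [-48.90320067  78.57544727]
roll corner z36 [23.7401676  75.93959667]
roll corner z36 [-21.32403981  73.38548255]
roll corner z36 [-25.69219077 142.57954231]
roll corner z36 [ 25.40309398 141.41258897]
rolltop [ -3.26213981 106.92199648]
tip,end,grip,flange [ 0.53977163 -0.127526    0.04      ] [ 0.46003153 -0.24811529  0.04      ] [ 0.46830001 -0.23417624  0.04      ] [ 0.48769993 -0.20708815  0.04      ] 56.525187346443005 0.14456922720449708
[ 0.50977106 -0.21292294  0.008     ] [ 0.47481327 -0.18825679  0.008     ] [ 0.55415192 -0.14451188  0.008     ] [ 0.52046888 -0.12130939  0.008     ]
```

```bash
cat >> h.py <<'E'
SC=np.array([.5619,.1414]); STH=np.radians(59.4)
def s2w(x,y,C=None,th=None):
    C=SC if C is None else C; th=STH if th is None else th
    c,s=np.cos(th),np.sin(th); return C+np.array([c*x-s*y,s*x+c*y])/1e3
def go(x,y,z,yaw):
    s=arm.get_state(); R=s["ee_rot"]; d=R.T@(np.array([x,y,z])-s["ee_pos"])*1e3
    cy=np.degrees(np.arctan2(R[1,1],R[0,1])); t=-(yaw-cy); t=(t+180)%360-180
    print("t",round(s["time"],2),"ee",s["ee_pos"].round(4),"yaw",round(cy,2),"shift",d.round(1),"turn",round(t,2),"F",s["wrist_force"].round(1),"g",round(s["grip_width"]*1e3,1))
E
python3 -c "
from h import *
p=s2w(0,108); print(p); go(*p,.2,-30.6)"
```

```text
[0.46893986 0.19637647]
t 0.15 ee [0.2183 0.5584 0.2305] yaw 68.64 shift [-365.3 -245.8   30.8] turn 99.24 F [-0.5  0.4 -0.4] g 85.8
```

```bash
python3 -m inch '[[[-30,-20,0],7],[[-63,-43,0],14],[[-97,-65,0],21],[[-130,-88,0],28],[[-163,-110,5],35],[[-197,-132,10],42],[[-230,-155,15],49],[[-263,-177,20],56],[[-295,-199,25],63],[[-320,-215,30],70]]' 85
python3 -c "
from h import *
p=s2w(0,108); go(*p,.2,-30.6)"
```

```text
time: 0.98
ee_pos: [0.439, 0.2389, 0.2004]
ee_rot: [[0.031, 1.0, -0.0], [1.0, -0.031, -0.002], [-0.002, -0.0, -1.0]]
wrist_force: [0.6, 0.7, 0.1]
grip_width: 0.085
t 0.98 ee [0.439  0.2389 0.2004] yaw -1.77 shift [-41.6  31.2   0.5] turn 28.83 F [0.6 0.7 0.1] g 85.0
```

```bash
python3 -m inch '[[[-10,8,0],7],[[-21,16,0],14],[[-31,24,0],21],[[-38,29,0],26],[[-42,31,0],29],[[-42,31,0],29],[[-42,31,0],29],[[-42,31,0],29],[[-42,31,0],29],[[-42,31,0],29]]' 85
python3 - <<'E'
from h import *
p=s2w(0,108); go(*p,.2,-30.6)
f=save("wrist","w1")
for n,q in[("foot",(58,42)),("foot2",(-58,42)),("foot3",(58,-42)),("f4",(-58,-42))]: print(n,proj(f,[*s2w(*q),.004]).round(0))
E
```

```text
time: 1.82
ee_pos: [0.4685, 0.1964, 0.2004]
ee_rot: [[0.51, 0.86, -0.001], [0.86, -0.51, -0.002], [-0.002, 0.0, -1.0]]
wrist_force: [-0.7, 0.2, -0.4]
grip_width: 0.0852
t 1.82 ee [0.4685 0.1964 0.2004] yaw -30.68 shift [0.3 0.4 0.4] turn -0.08 F [-0.7  0.2 -0.4] g 85.2
foot [385. 149.]
foot2 [379. 265.]
foot3 [472. 150.]
f4 [460. 265.]
```

View pics/w1.png

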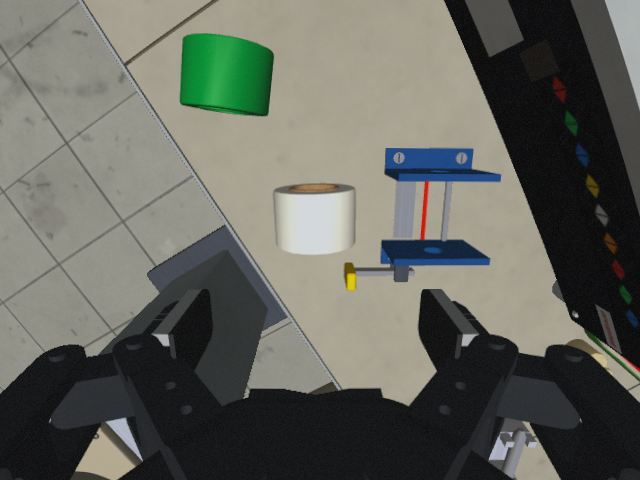

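Run:
```python
from h import *
f=load("w1")
crop("w1",255,130,515,300,3,"c4")
R,t=cam(f); c=-R.T@t
th=STH; ys=np.array([-np.sin(th),np.cos(th),0])
for v in(195,215,240):
    aa=[]
    for u in(274,355.5):
        d=R.T@ray(f,u,v); aa.append(np.arctan2(d@ys,-d[2]))
    m=(aa[0]+aa[1])/2; y=(c[:2]-SC)@ys[:2]+np.tan(m)*(c[2]-.036); print("roll y",y, "dist check",.036/np.sin(abs(aa[0]-aa[1])/2),(c[2]-.036)/np.cos(m))
def S(p): d=p[:2]-SC; return np.array([np.cos(th)*d[0]+np.sin(th)*d[1],d@ys[:2]])*1e3
for n,u,v,z in[("red top",427,182,0.001),("red bot",422,240,.001),("roll near top edge ctr",315,252,.036),("roll far",313,186,.068),("foot far L",386,149,.004),("foot far R",472,150,.004),("near top L",384,241,.06),("near top R",475,241,.06),("tab",350,265,.073)]: print(n,S(atz(f,u,v,z)).round(1))
```

```text
roll y 0.10800962457764855 dist check 0.31055374416147735 0.3071544571547247
roll y 0.1080318582816758 dist check 0.3060833424689338 0.3071544287445823
roll y 0.1080606846981826 dist check 0.3003359907288862 0.3071543943062873
red top [27.  -1.7]
red bot [-31.9  -1.3]
roll near top edge ctr [-33.1 107.8]
roll far [ 31.5 109.4]
foot far L [58.3 40.7]
foot far R [ 58.1 -41.9]
near top L [-15.7  49.8]
near top R [-15.9 -28.2]
tab [-32.3  79.3]
```

View pics/c4.png

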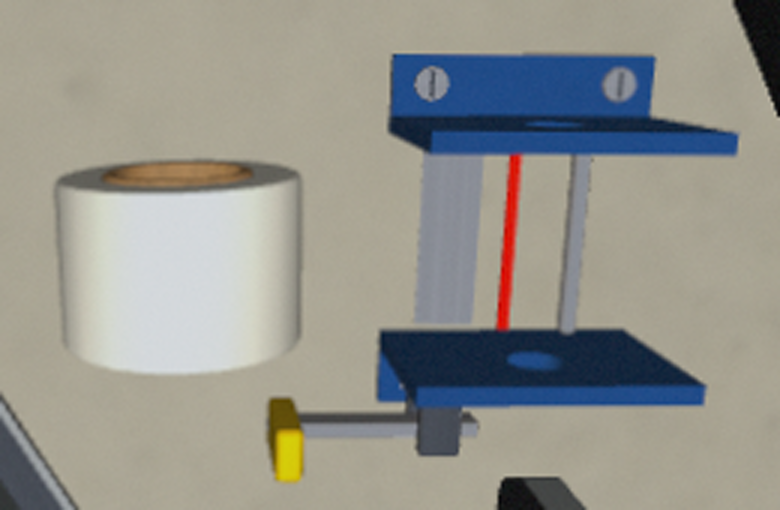

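Run:
```python
from h import *
f=load("w1"); th=STH; ys=np.array([-np.sin(th),np.cos(th)])
def S(p): d=p[:2]-SC; return np.array([np.cos(th)*d[0]+np.sin(th)*d[1],d@ys])*1e3
for n,u,v,z in[("near inner L",416,387,.06),("near inner R",704,385,.06),("near out L",418,404,.06),("near out R",703,403,.06),("far in L",432,153,.06),("far in R",737,154,.06),("far out R",737,134,.06),("rollnear top",182,372,.072),("rollfar L rim",57,185,.036),("rollfar R rim",301,182,.036),("rollnear L",64,345,.036),("rollnear R",300,345,.036),("tabtopL",278,432,.073),("tabtopR",300,432,.073),("tab bot",290,480,.073)]: print(n,S(atz(f,255+u/3,130+v/3,z)).round(1))
```

```text
near inner L [-31.7  40.7]
near inner R [-31.5 -43.2]
near out L [-36.9  39.8]
near out R [-37.  -43.6]
far in L [34.6 40.2]
far in R [ 34.8 -43.8]
far out R [ 40.2 -43.1]
rollnear top [-23.1 107.4]
rollfar L rim [ 22.6 143.8]
rollfar R rim [23.3 72.4]
rollnear L [-26.3 143.2]
rollnear R [-26.4  71.3]
tabtopL [-40.1  81.1]
tabtopR [-40.2  75. ]
tab bot [-54.5  77.4]
```

```bash
python3 -m inch '[[[-1,0.5,25],0],[[-1,0.5,55],0],[[-1,0.5,90],0],[[-1,0.5,120],0],[[-1,0.5,145],0],[[-1,0.5,165],0],[[-1,0.5,180],0],[[-1,0.5,187],0],[[-1,0.5,189],0],[[-1,0.5,189],0]]' 85
python3 - <<'E'
from h import *
go(*s2w(0,0),.0115,-30.6)
f=save("wrist","w2")
E
```

```text
time: 2.7
ee_pos: [0.4683, 0.195, 0.0115]
ee_rot: [[0.51, 0.86, -0.001], [0.86, -0.51, -0.002], [-0.002, 0.0, -1.0]]
wrist_force: [0.0, 0.7, 0.8]
grip_width: 0.0851
t 2.7 ee [0.4683 0.195  0.0115] yaw -30.66 shift [  1.7 107.9   0. ] turn -0.06 F [0.  0.7 0.8] g 85.1
```

View pics/w2.png

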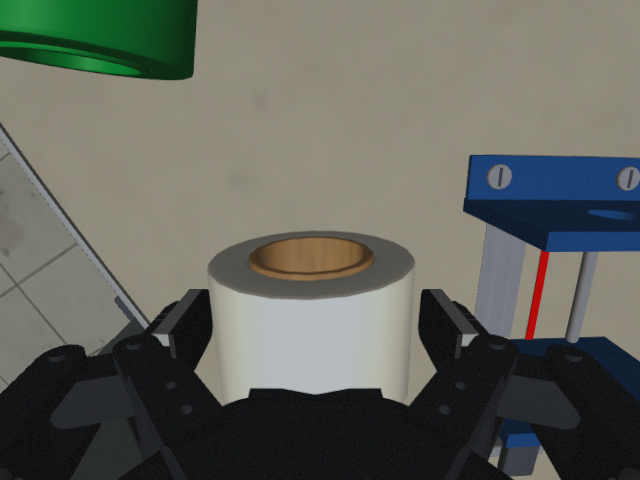

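```bash
python3 -m inch '[[[0,3,0],0],[[1,8,0],0],[[2,14,0],0],[[3,21,0],0],[[3,28,0],0],[[3,35,0],0],[[3,42,0],0],[[3,49,0],0],[[3,56,0],0],[[3,60,0],0]]' 80
python3 -m inch '[[[0,6,0],0],[[0,13,0],0],[[0,20,0],0],[[0,27,0],0],[[0,34,0],0],[[0,41,0],0],[[0,46,0],0],[[0,49,0],0],[[0,50,0],0],[[0,50,0],0]]'
python3 - <<'E'
from h import *
go(*s2w(1,-1.4),.0115,-30.6)
f=save("wrist","w3");f=save("top","t3")
crop("t3",235,205,335,285,8,"c5")
E
```

```text
time: 3.58
ee_pos: [0.523, 0.1665, 0.0124]
ee_rot: [[0.511, 0.86, 0.001], [0.86, -0.511, -0.002], [-0.001, 0.002, -1.0]]
wrist_force: [1.1, -0.3, -0.2]
grip_width: 0.08
time: 4.42
ee_pos: [0.5661, 0.1408, 0.0123]
ee_rot: [[0.511, 0.86, 0.001], [0.86, -0.511, -0.002], [-0.001, 0.001, -1.0]]
wrist_force: [0.3, 0.0, 0.9]
grip_width: 0.0798
t 4.42 ee [0.5661 0.1408 0.0123] yaw -30.71 shift [-0.6 -2.5  0.8] turn -0.11 F [0.3 0.  0.9] g 79.8
```

View pics/w3.png

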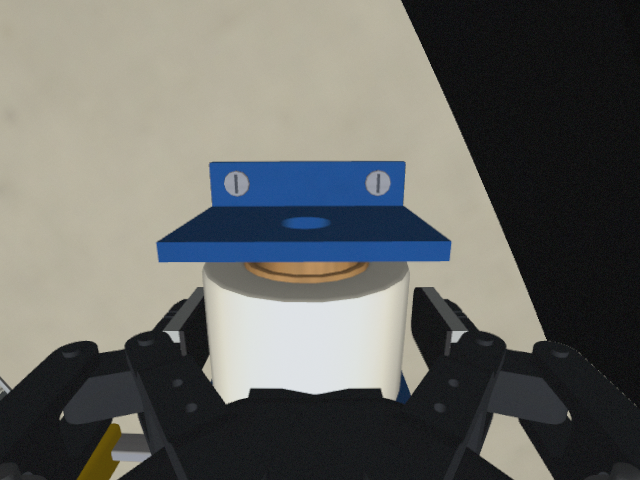

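View pics/c5.png

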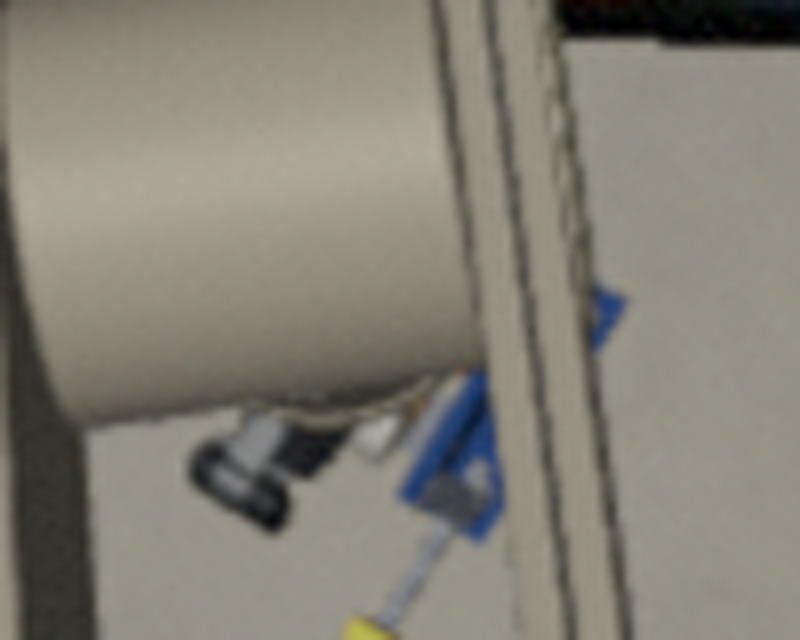

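```bash
python3 -m inch '[[[0,-1,0],0],[[0,-2,0],0],[[0,-2,0],0],[[0,-2,-5],0],[[0,-2,-20],0],[[0,-2,-45],0],[[0,-2,-75],0],[[0,-2,-110],0],[[0,-2,-145],0],[[0,-2,-160],0]]' 85
python3 - <<'E'
from h import *
go(0.468,-.234,.2,-33.5)
f=save("wrist","w4")
crop("w4",180,120,440,300,3,"c6")
E
```

```text
time: 5.35
ee_pos: [0.5663, 0.1428, 0.1787]
ee_rot: [[0.51, 0.86, 0.008], [0.86, -0.51, -0.0], [0.004, 0.007, -1.0]]
wrist_force: [1.0, 0.0, 2.0]
grip_width: 0.085
t 5.35 ee [0.5663 0.1428 0.1787] yaw -30.69 shift [-374.1  107.9  -21.9] turn 2.81 F [1. 0. 2.] g 85.0
```

View pics/w4.png

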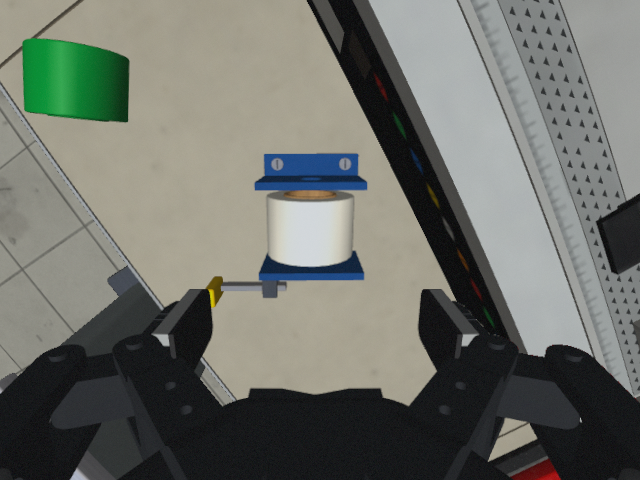

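```bash
python3 -m inch '[[[-20,6,-10],0],[[-55,16,-20],1],[[-93,27,-22],2],[[-131,38,-22],3],[[-169,49,-22],3],[[-207,60,-22],3],[[-245,71,-22],3],[[-283,82,-22],3],[[-318,92,-22],3],[[-340,98,-22],3]]'
python3 -m inch '[[[-20,6,0],0],[[-30,8,0],0],[[-34,9,0],0],[[-34,9,0],0],[[-34,9,0],0],[[-34,9,0],0],[[-34,9,0],0],[[-34,9,0],0],[[-34,9,0],0],[[-34,9,0],0]]'
python3 - <<'E'
from h import *
go(0.468,-.234,.2,-33.5)
f=save("wrist","w5")
# stand remeasure from w4
E
```

```text
time: 6.23
ee_pos: [0.4766, -0.2025, 0.202]
ee_rot: [[0.556, 0.831, 0.011], [0.831, -0.556, -0.001], [0.005, 0.01, -1.0]]
wrist_force: [-0.7, -0.7, 0.2]
grip_width: 0.0851
time: 7.07
ee_pos: [0.4654, -0.2354, 0.2019]
ee_rot: [[0.556, 0.831, 0.011], [0.831, -0.556, -0.001], [0.005, 0.01, -1.0]]
wrist_force: [-0.2, -0.6, -0.2]
grip_width: 0.0853
t 7.07 ee [ 0.4654 -0.2354  0.2019] yaw -33.75 shift [2.6 1.4 1.9] turn -0.25 F [-0.2 -0.6 -0.2] g 85.3
```

View pics/w5.png

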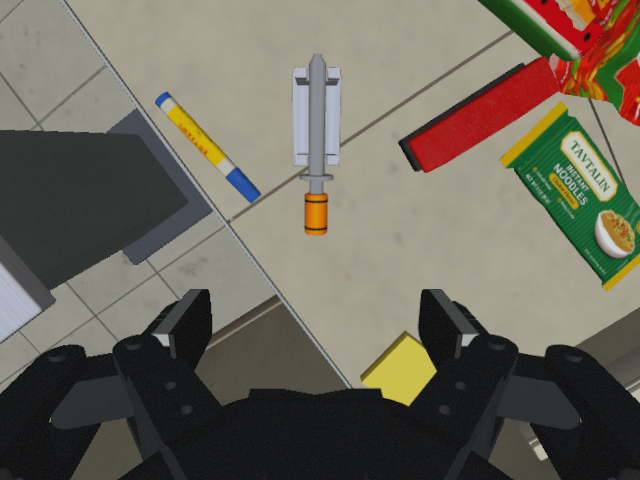

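View pics/c6.png

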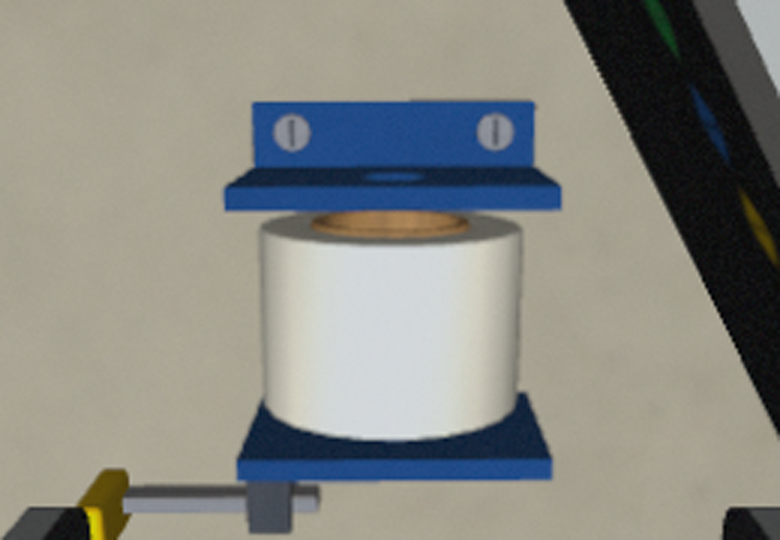

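Run:
```python
from h import *
crop("w5",280,40,360,245,3.8,"c7")
f=load("w5")
a=atz(f,317,57,.04);b=atz(f,315.5,234,.044);k=atz(f,316,214,.05); fl=atz(f,316.5,177,.05)
print(a,b,k,fl,"yaw",np.degrees(np.arctan2((a-b)[1],(a-b)[0])),np.linalg.norm((a-b)[:2]))
f=load("w4"); th=STH; ys=np.array([-np.sin(th),np.cos(th)])
def S(p): d=p[:2]-SC; return np.array([np.cos(th)*d[0]+np.sin(th)*d[1],d@ys])*1e3
for n,u,v,z in[("far in L",225,209,.06),("far in R",561,209,.06),("far out L",226,186,.06),("far out R",559,186,.06),("near in L",238,459,.06),("near in R",551,459,.06),("near out L",239,479,.06),("near out R",551,479,.06),("foot L",253,102,.004),("foot R",534,102,.004)]: print(n,S(atz(f,180+u/3,120+v/3,z)).round(1))
```

```text
[ 0.54223286 -0.12685075  0.04      ] [ 0.46030577 -0.24736816  0.044     ] [ 0.47127546 -0.23155893  0.05      ] [ 0.48904654 -0.20565629  0.05      ] yaw 55.79234590389114 0.14572746212564355
far in L [35.  40.5]
far in R [ 34.8 -43.2]
far out L [40.7 40. ]
far out R [ 40.5 -42.5]
near in L [-31.3  40. ]
near in R [-31.6 -43. ]
near out L [-36.9  40. ]
near out R [-37.3 -43.2]
foot L [59.2 40. ]
foot R [ 59.  -42.9]
```

View pics/c7.png

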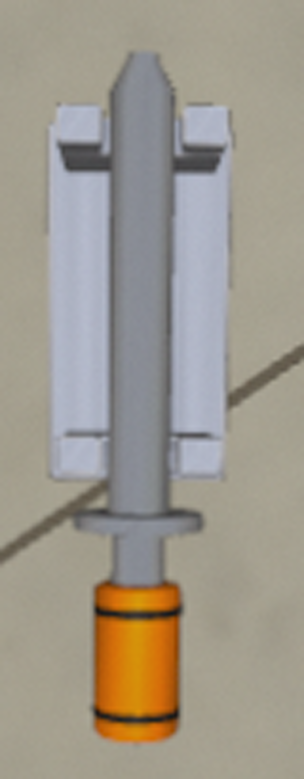

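```bash
python3 -c "
from h import *
go(0.470,-.2337,.021,-34.0)"
```

```text
t 7.12 ee [ 0.4653 -0.2355  0.2019] yaw -33.76 shift [  3.1   1.1 180.9] turn 0.24 F [-0.3  1.   0.6] g 84.8
```

```bash
python3 -m inch '[[[3,1,20],0.2],[[3,1,50],0.2],[[3,1,85],0.2],[[3,1,115],0.2],[[3,1,140],0.2],[[3,1,160],0.2],[[3,1,173],0.2],[[3,1,179],0.2],[[3,1,181],0.2],[[3,1,181],0.2]]' 60
python3 - <<'E'
from h import *
go(0.470,-.2337,.021,-34.0)
f=save("wrist","w6")
E
```

```text
time: 7.95
ee_pos: [0.4699, -0.2338, 0.021]
ee_rot: [[0.559, 0.829, 0.011], [0.829, -0.559, -0.001], [0.005, 0.01, -1.0]]
wrist_force: [0.8, 0.5, 0.3]
grip_width: 0.0602
t 7.95 ee [ 0.4699 -0.2338  0.021 ] yaw -33.96 shift [ 0.1  0.1 -0. ] turn 0.04 F [0.8 0.5 0.3] g 60.2
```

View pics/w6.png

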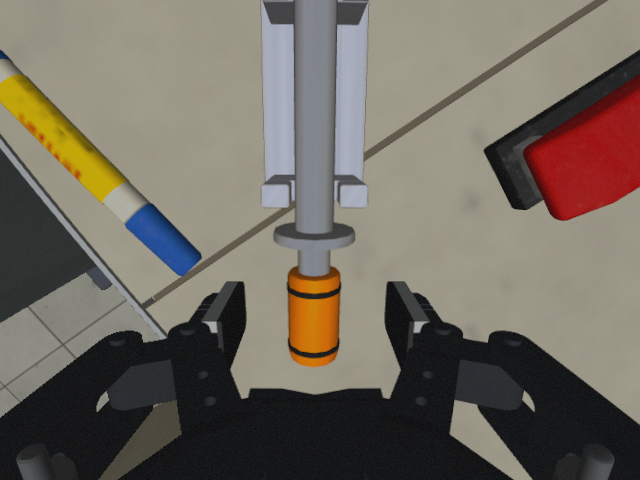

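```bash
python3 -m inch '[[[0,0,0],0],[[0,0,0],0],[[0,0,0],0],[[0,0,0],0],[[0,0,0],0],[[0,0,0],0],[[0,0,0],0],[[0,0,0],0],[[0,0,0],0],[[0,0,0],0]]' 0 80
python3 -m inch '[[[0,0,-3],0],[[0,0,-9],0],[[0,0,-20],0],[[0,0,-35],0],[[0,0,-55],0],[[0,0,-75],0],[[0,0,-95],0],[[0,0,-105],0],[[0,0,-110],0],[[0,0,-110],0]]'
python3 - <<'E'
from h import *
f=save("wrist","w7"); p=s2w(-200,-1.5); go(*p,.13,-30.6)
E
```

```text
time: 8.83
ee_pos: [0.4709, -0.2345, 0.0222]
ee_rot: [[0.559, 0.829, 0.013], [0.829, -0.559, -0.002], [0.005, 0.012, -1.0]]
wrist_force: [2.1, -1.8, 3.7]
grip_width: 0.0179
time: 9.67
ee_pos: [0.47, -0.2345, 0.1335]
ee_rot: [[0.559, 0.829, 0.015], [0.829, -0.559, -0.003], [0.005, 0.014, -1.0]]
wrist_force: [0.3, 0.4, -1.2]
grip_width: 0.0174
t 9.72 ee [ 0.4694 -0.2341  0.1321] yaw -33.96 shift [ 163.6 -119.8    1.5] turn -3.36 F [-0.2 -0.5 -0.8] g 17.6
```

View pics/w7.png

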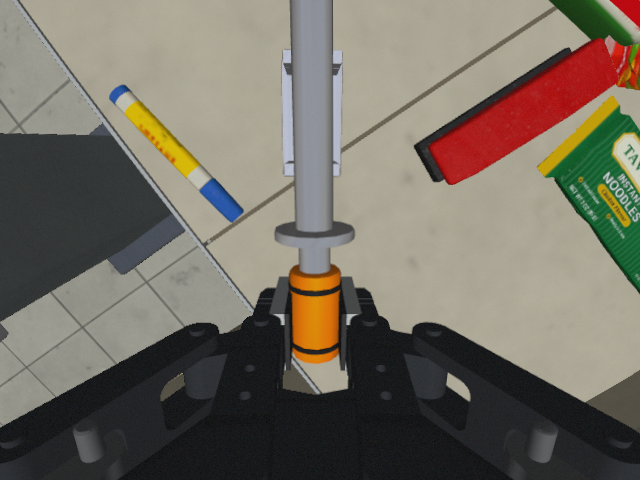

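Run:
```python
from h import *
f=load("w7"); im=f["frame"].astype(int)
crop("w7",260,0,370,280,2.6,"c8")
s=arm.get_state(); R=s["ee_rot"]; p=s["ee_pos"]
for v in(5,40,80,120,160,200,215,300,320,340):
    pts=[R.T@(dep(f,u,v)-p)*1e3 for u in range(306,322,2)]
    print(v,np.median([q[2] for q in pts]).round(1),np.min([q[2] for q in pts]).round(1),pts[4].round(1))
for v in(3,30,80,120,160,200):
    row=im[v,270:360].sum(1); print(v,[int(x) for x in row[10:70:1]] if v==30 else "")
```

```text
5 -23.9 -25.5 [106.9   0.5 -25.5]
40 -24.6 -25.2 [ 97.2   0.5 -24.7]
80 -24.0 -24.8 [ 85.4   0.5 -24.3]
120 -24.5 -25.7 [ 73.1   0.5 -24.1]
160 -24.2 -25.3 [ 60.3   0.5 -25.3]
200 -24.7 -25.0 [ 46.8   0.5 -24.7]
215 -24.9 -25.8 [ 41.5   0.5 -24.6]
300 -27.7 -28.4 [ 11.1   0.5 -28.4]
320 -27.6 -28.7 [  3.2   0.5 -28.7]
340 -28.1 -29.2 [ -5.6   0.5 -27.9]
3 
30 [482, 484, 481, 480, 484, 484, 483, 482, 484, 486, 351, 253, 303, 350, 363, 377, 389, 398, 411, 418, 430, 440, 444, 449, 444, 447, 443, 445, 447, 448, 439, 442, 439, 440, 442, 439, 441, 440, 439, 440, 443, 445, 439, 438, 433, 413, 404, 389, 379, 361, 342, 313, 222, 474, 496, 489, 490, 492, 491, 497]
80 
120 
160 
200
```

View pics/c8.png

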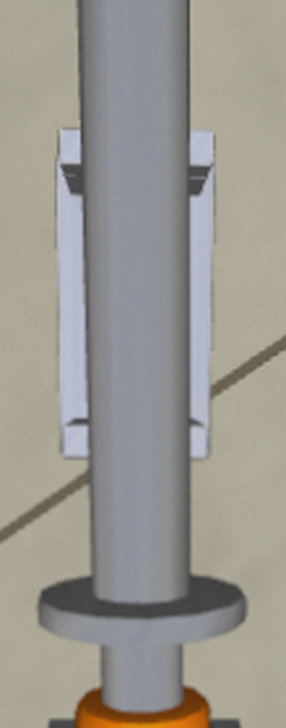

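Run:
```python
from h import *
f=load("w7"); g=cv2.GaussianBlur(cv2.cvtColor(f["frame"],cv2.COLOR_RGB2GRAY),(3,3),0).astype(float)
s=arm.get_state(); R=s["ee_rot"]; p=s["ee_pos"]; Rc,t=cam(f); c=R.T@(-Rc.T@t-p)
out=[]
for v in list(range(5,45,5))+list(range(190,221,5)):
    # centre column via bright/dark: use z_map mask (shaft much nearer)
    z=f["z_map"][v,270:360]; m=np.where(z<np.median(f["z_map"][v,305:320])+.03)[0]+270
    out2=[]
    for u in(m.min()-.5,m.max()+.5):
        d=R.T@Rc.T@ray(f,u,v); k=(-18.2e-3-c[2])/d[2]; out2.append((c+k*d)*1e3)
    q=(out2[0]+out2[1])/2; out.append(q[:2]); 
out=np.array(out); print(out.round(2)); a=np.polyfit(out[:,0],out[:,1],1); print("slope deg",np.degrees(np.arctan(a[0])),"y at 0:",a[1],"at 130",np.polyval(a,130))
```

```text
[[109.46  -0.45]
 [107.97  -0.45]
 [106.46  -0.45]
 [104.96   0.36]
 [103.44  -0.46]
 [101.93  -0.46]
 [100.4   -0.3 ]
 [ 98.88  -0.3 ]
 [ 49.35   0.32]
 [ 47.55   0.32]
 [ 45.73   0.32]
 [ 43.89   0.32]
 [ 42.05   0.31]
 [ 40.19   0.5 ]
 [ 38.32   4.54]]
slope deg -1.284280811825266 y at 0: 1.9781954095042866 at 130 -0.9362334339789162
```

```bash
python3 -c "
from h import *
p=s2w(-197,-.6); print(p); go(*p,.13,-31.3)"
python3 -m inch '[[[10,-7,0],0],[[30,-22,0],-0.5],[[56,-41,0],-1],[[82,-60,0],-1.5],[[108,-79,0],-2],[[133,-97,0],-2.5],[[152,-110,0],-2.6],[[162,-118,0],-2.6],[[166,-120,0],-2.6],[[166,-120,0],-2.6]]'
python3 -c "
from h import *
p=s2w(-197,-.6); print(p); go(*p,.018,-31.3)
print(arm.get_state()['ee_rot'])"
```

```text
[ 0.46213529 -0.0284716 ]
t 9.72 ee [ 0.4694 -0.2341  0.1321] yaw -33.96 shift [ 166.5 -120.9    1.5] turn -2.66 F [-0.2 -0.5 -0.8] g 17.6
time: 10.55
ee_pos: [0.4617, -0.0281, 0.1303]
ee_rot: [[0.519, 0.855, 0.011], [0.855, -0.519, -0.002], [0.004, 0.01, -1.0]]
wrist_force: [1.1, -0.8, -0.5]
grip_width: 0.0175
[ 0.46213529 -0.0284716 ]
t 10.55 ee [ 0.4617 -0.0281  0.1303] yaw -31.24 shift [ -0.6  -0.6 112.3] turn 0.06 F [ 1.1 -0.8 -0.5] g 17.5
[[ 0.51861316  0.8549377   0.01104208]
 [ 0.85499946 -0.51862514 -0.00197256]
 [ 0.00404028  0.01046397 -0.99993709]]
```

```bash
python3 -m inch '[[[-1,-1,10],0],[[-1,-1,28],0],[[-1,-1,50],0],[[-1,-1,72],0],[[-1,-1,90],0],[[-1,-1,102],0],[[-1,-1,109],0],[[-1,-1,112],0],[[-1,-1,112],0],[[-1,-1,112],0]]'
python3 - <<'E'
from h import *
p=s2w(-197,-.6); go(*p,.018,-31.3)
f=save("wrist","w8"); f=save("scene","s8"); f=save("top","t8")
crop("s8",270,190,430,310,5,"c9")
crop("t8",240,200,400,320,5,"c10")
E
```

```text
time: 11.38
ee_pos: [0.4619, -0.029, 0.0186]
ee_rot: [[0.519, 0.855, 0.011], [0.855, -0.519, -0.002], [0.004, 0.011, -1.0]]
wrist_force: [0.0, 0.2, -0.1]
grip_width: 0.0177
t 11.38 ee [ 0.4619 -0.029   0.0186] yaw -31.28 shift [ 0.6 -0.1  0.6] turn 0.02 F [ 0.   0.2 -0.1] g 17.7
```

View pics/w8.png

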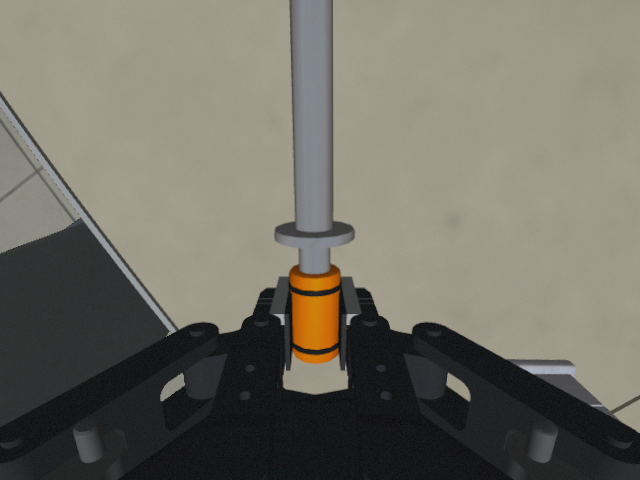

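View pics/c9.png

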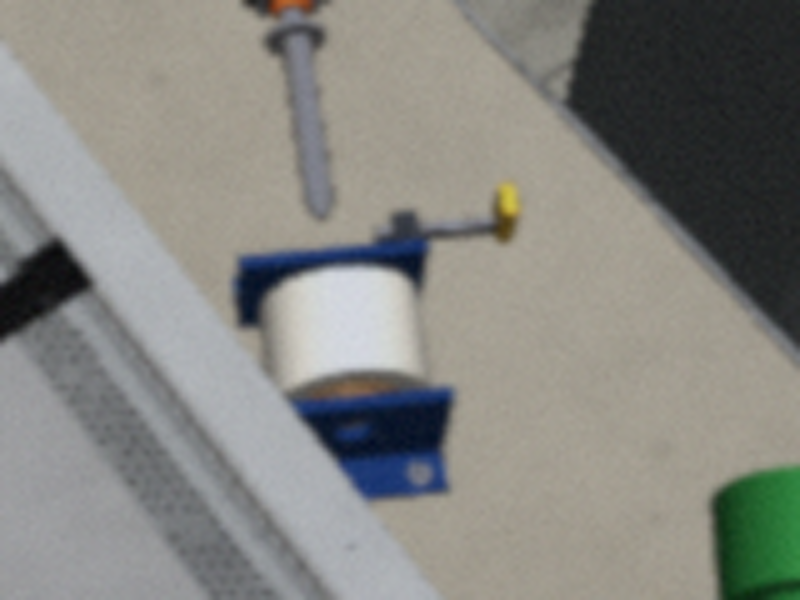

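View pics/c10.png

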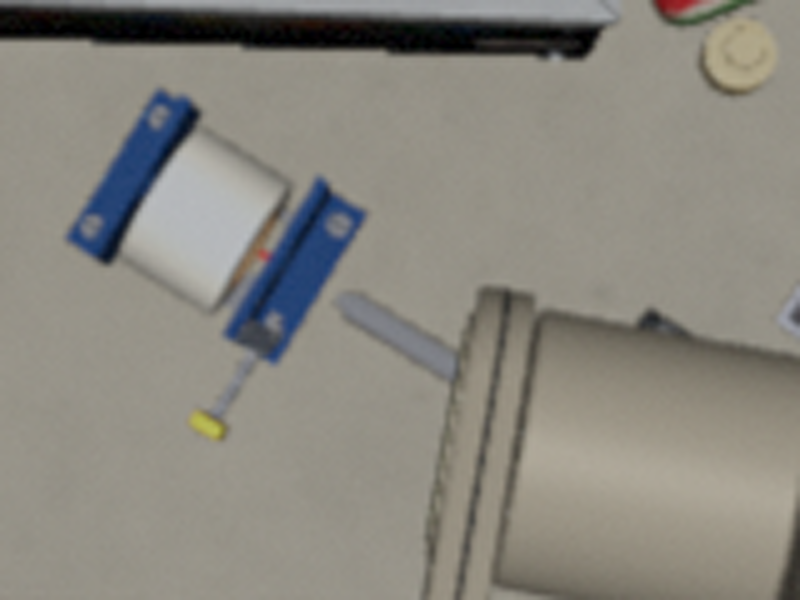

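Run:
```python
from h import *
f=load("t8"); th=STH; ys=np.array([-np.sin(th),np.cos(th)])
crop("t8",270,225,345,285,10,"c11")
def S(p): d=p[:2]-SC; return np.array([np.cos(th)*d[0]+np.sin(th)*d[1],d@ys])*1e3
for u,v in[(343,302),(400,336),(445,363)]: print(S(atz(f,240+u/5,200+v/5,.036)).round(1))
fs=load("s8")
for P in [(-65,-1.5),(-65,0),(-37,-1.5)]: print(P,(proj(fs,[*s2w(*P),.036])-[270,190])*5)
```

```text
[-70.6   1. ]
[-100.9    0.8]
[-124.7    0.7]
(-65, -1.5) [317.30834766 215.82949566]
(-65, 0) [320.57567173 215.53491567]
(-37, -1.5) [325.22062204 270.13861609]
```

View pics/c11.png

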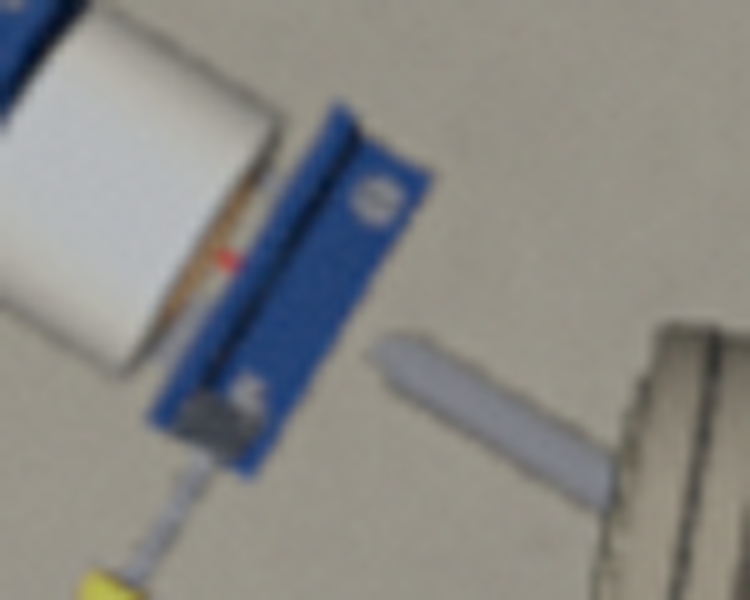

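Run:
```python
from h import *
f=load("t8"); th=STH; ys=np.array([-np.sin(th),np.cos(th)])
def S(p): d=p[:2]-SC; return np.array([np.cos(th)*d[0]+np.sin(th)*d[1],d@ys])*1e3
for u,v,z in[(435,175,.004),(250,472,.004),(338,100,.06),(150,418,.06),(228,260,.0005)]: print(S(atz(f,270+u/10,225+v/10,z)).round(1))
for u,v in[(375,352),(400,337),(385,370),(620,468),(598,510)]: print("tip/edges",S(atz(f,270+u/10,225+v/10,.036)).round(1))
```

```text
[-57.2 -41.6]
[-56.2  40.3]
[-33.  -41.7]
[-34.  41.]
[-25.8   0.5]
tip/edges [-68.2   1.9]
tip/edges [-71.3  -4. ]
tip/edges [-72.3   4.2]
tip/edges [-129.6   -4.4]
tip/edges [-130.3    6.4]
```

```bash
python3 -m inch '[[[2,0.7,0.6],0],[[6,0.7,0.6],0],[[11,0.7,0.6],0],[[16,0.7,0.6],0],[[21,0.7,0.6],0],[[26,0.7,0.6],0],[[32,0.7,0.6],0],[[38,0.7,0.6],0],[[43,0.7,0.6],0],[[45,0.7,0.6],0]]'
python3 - <<'E'
from h import *
p=s2w(-70,-1.3); go(*p,.018,-31.3)
f=save("wrist","w9"); f=save("scene","s9"); crop("s9",270,190,430,310,5,"c12")
E
```

```text
time: 12.37
ee_pos: [0.4868, 0.01, 0.0189]
ee_rot: [[0.518, 0.855, 0.013], [0.855, -0.518, -0.002], [0.005, 0.012, -1.0]]
wrist_force: [0.5, 0.8, -1.2]
grip_width: 0.0175
t 12.37 ee [0.4868 0.01   0.0189] yaw -31.22 shift [81.3 -1.8  1.3] turn 0.08 F [ 0.5  0.8 -1.2] g 17.5
```

View pics/w9.png

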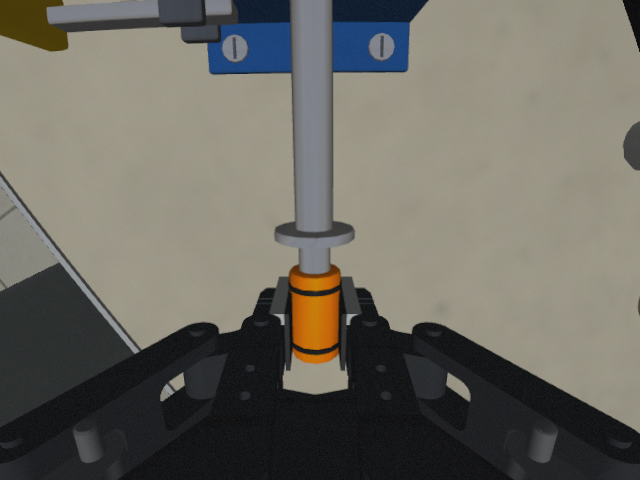

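View pics/c12.png

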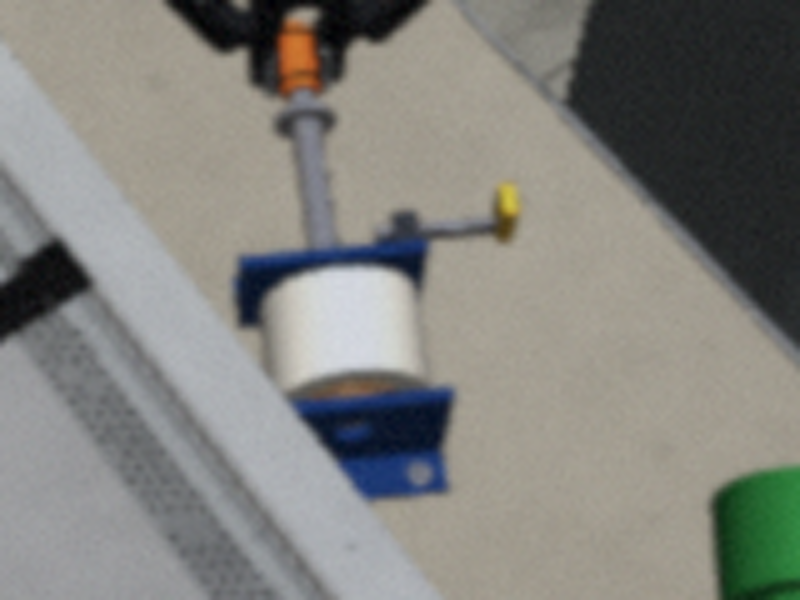

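Run:
```python
from h import *
f=load("w9")
s=arm.get_state(); R=s["ee_rot"]; p=s["ee_pos"]
a=R.T@(atz(f,209.5,73,.004)-p)*1e3; b=R.T@(atz(f,409,71,.004)-p)*1e3
print(a,b,(a+b)/2,np.degrees(np.arctan2((b-a)[0],(b-a)[1])))
Rc,t=cam(f); 
for v,l,r in((30,291,332),(60,292,332),(200,296,332.5)):
    print([ (R.T@(atz(f,u,v,.0372)-p)*1e3).round(2) for u in (l,r)], (R.T@(atz(f,(l+r)/2,v,.0372)-p)*1e3).round(2))
```

```text
[ 94.89377323 -44.01014845  14.7845329 ] [95.83582682 39.92815572 15.80810555] [95.36480003 -2.04099637 15.29631922] 0.6430130956069228
[array([102.03,  -7.56, -17.94]), array([102.07,   5.72, -17.78])] [102.04  -0.93 -17.86]
[array([ 92.87,  -7.35, -17.98]), array([ 92.9 ,   5.8 , -17.82])] [ 92.87  -0.78 -17.9 ]
[array([ 46.33,  -6.59, -18.19]), array([ 46.3 ,   6.49, -18.03])] [ 46.31  -0.05 -18.11]
```

```bash
python3 -m inch '[[[3,-0.3,0.5],0],[[8,-0.5,1],0],[[14,-0.6,1],0],[[20,-0.7,1],0],[[26,-0.8,1],0],[[32,-0.8,1],0],[[38,-0.9,1],0],[[44,-1,1],0],[[48,-1,1],0],[[50,-1,1],0]]'
python3 - <<'E'
from h import *
p=s2w(-70,-1.3); go(*p,.018,-31.3)
f=save("wrist","w10"); f=save("scene","s10"); crop("s10",270,190,430,310,5,"c13")
E
```

```text
time: 13.3
ee_pos: [0.512, 0.0536, 0.0181]
ee_rot: [[0.518, 0.855, 0.013], [0.856, -0.518, -0.002], [0.005, 0.012, -1.0]]
wrist_force: [0.4, -0.3, -0.3]
grip_width: 0.0178
t 13.3 ee [0.512  0.0536 0.0181] yaw -31.18 shift [31.  -0.7  0.3] turn 0.12 F [ 0.4 -0.3 -0.3] g 17.8
```

View pics/w10.png

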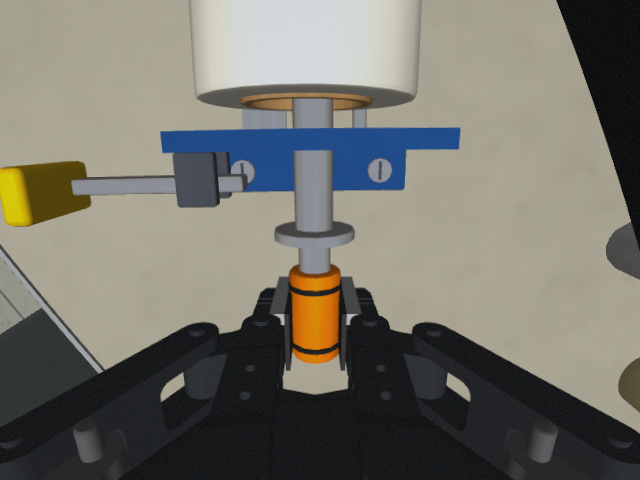

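View pics/c13.png

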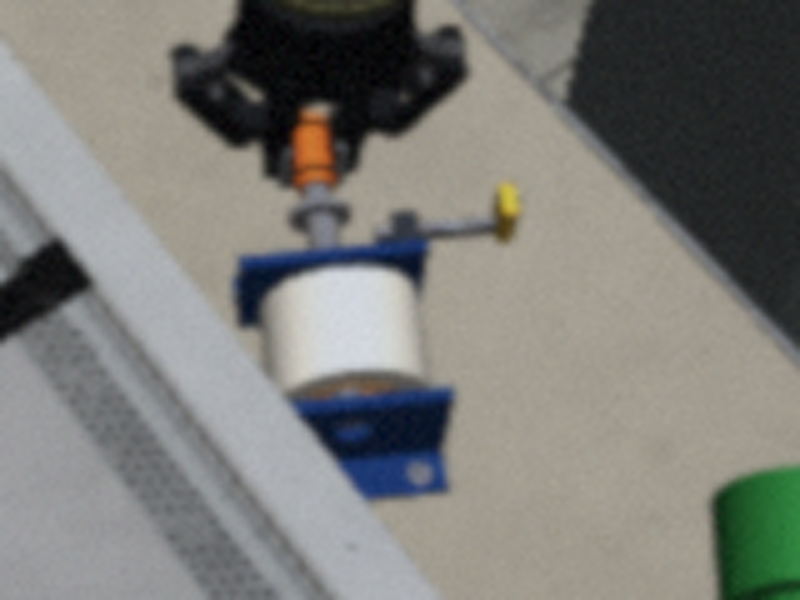

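Run:
```python
from h import *
crop("w10",150,110,470,250,2.5,"c14")
f=load("w10")
s=arm.get_state(); R=s["ee_rot"]; p=s["ee_pos"]
up=R.T@[0,0,1]
def mid(l,r,z):
    a=R.T@(atz(f,*l,z)-p)*1e3; b=R.T@(atz(f,*r,z)-p)*1e3; m=(a+b)/2; m=m+up*(36-z*1e3); print(np.linalg.norm(a-b).round(1),m.round(2),"rot",np.degrees(np.arctan2((b-a)[0],(b-a)[1])).round(2))
mid((163,152),(459.5,149),.06)
for v,l,r in((160,295,331.5),(200,296,332.5),(110,293,331.5)):
    print((R.T@(atz(f,(l+r)/2,v,.0362)-p)*1e3).round(2))
```

```text
84.2 [ 64.35  -1.05 -17.62] rot 0.54
[ 60.32  -0.45 -17.83]
[ 46.22  -0.1  -17.89]
[ 77.01  -0.77 -17.76]
```

View pics/c14.png

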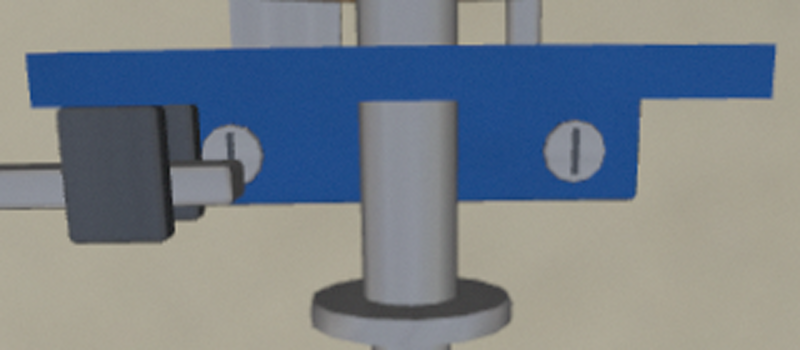

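```bash
python3 - <<'E'
from h import *
f=load("w10"); s=arm.get_state(); R=s["ee_rot"]; p=s["ee_pos"]
print(R.T@(atz(f,314,221.5,.051)-p)*1e3, R.T@(atz(f,314,233,.051)-p)*1e3)
E
python3 -m inch '[[[2,-0.3,0],0],[[5,-0.5,0],0],[[8,-0.6,0],0],[[11,-0.6,0],0],[[14,-0.6,0],0],[[17,-0.7,0],0],[[20,-0.7,0],0],[[22,-0.7,0],0],[[24,-0.7,0],0],[[25,-0.7,0],0]]'
```

```text
[ 41.69840467  -0.17764151 -32.71715921] [ 37.8816435   -0.17955822 -32.73507038]
time: 14.23
ee_pos: [0.5242, 0.0752, 0.0182]
ee_rot: [[0.518, 0.856, 0.013], [0.856, -0.518, -0.002], [0.005, 0.012, -1.0]]
wrist_force: [-0.6, -0.5, -1.6]
grip_width: 0.0175
```

Run:
```python
from h import *
p=s2w(-70,-1.3); go(*p,.018,-31.3)
f=save("wrist","w11"); f=save("scene","s11"); crop("s11",270,190,430,310,5,"c15"); crop("w11",150,110,470,350,2.5,"c16")
```

```text
t 14.23 ee [0.5242 0.0752 0.0182] yaw -31.18 shift [ 6.1 -0.   0.2] turn 0.12 F [-0.6 -0.5 -1.6] g 17.5
```

View pics/c16.png

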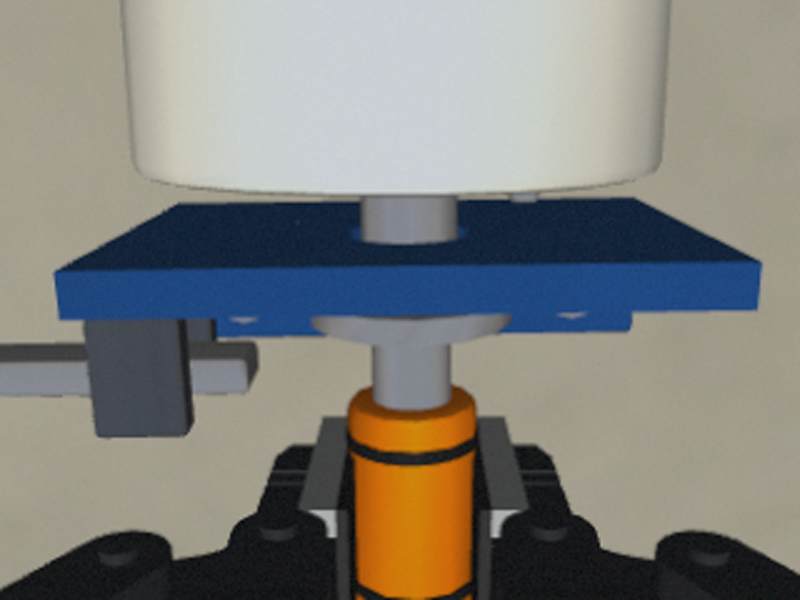

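View pics/c15.png

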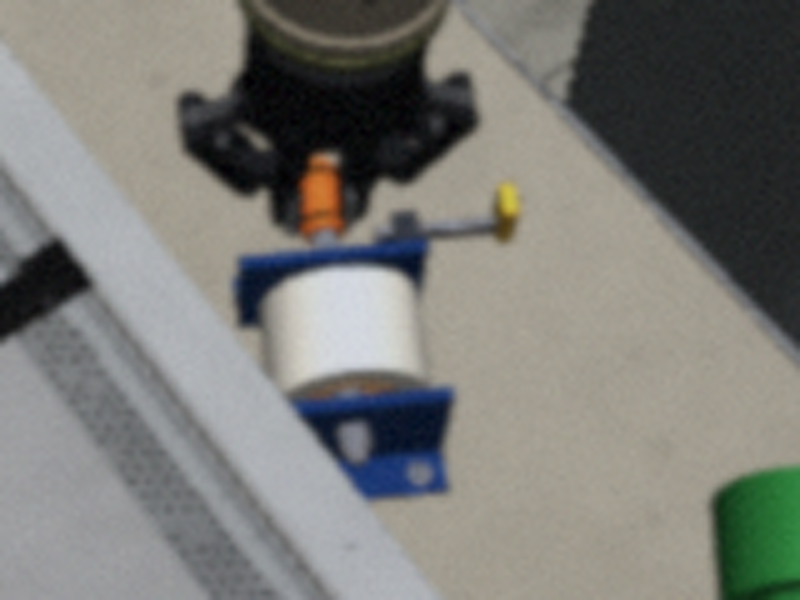

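```bash
python3 -m inch '[[[0.5,0,0],0],[[1,0,0],0],[[1.5,0,0],0],[[2,0,0],0],[[2.5,0,0],0],[[3,0,0],0],[[3,0,0],0],[[3,0,0],0],[[3,0,0],0],[[3,0,0],0]]'
python3 - <<'E'
from h import *
p=s2w(-70,-1.3); go(*p,.018,-31.3)
E
```

```text
time: 15.17
ee_pos: [0.5257, 0.0777, 0.0182]
ee_rot: [[0.518, 0.856, 0.013], [0.856, -0.518, -0.002], [0.005, 0.012, -1.0]]
wrist_force: [-0.2, -0.2, -0.9]
grip_width: 0.0177
t 15.17 ee [0.5257 0.0777 0.0182] yaw -31.17 shift [3.3 0.  0.2] turn 0.13 F [-0.2 -0.2 -0.9] g 17.7
```

```bash
python3 -m inch '[[[0.5,0,0],0],[[1,0,0],0],[[1.5,0,0],0],[[2,0,0],0],[[2.5,0,0],0],[[3,0,0],0],[[3.5,0,0],0],[[3.5,0,0],0],[[3.5,0,0],0],[[3.5,0,0],0]]'
python3 - <<'E'
from h import *
p=s2w(-70,-1.3); go(*p,.018,-31.3)
f=save("wrist","w12");  crop("w12",150,110,470,350,2.5,"c17")
E
```

```text
time: 16.0
ee_pos: [0.526, 0.0783, 0.0178]
ee_rot: [[0.518, 0.855, 0.009], [0.856, -0.518, -0.006], [-0.0, 0.011, -1.0]]
wrist_force: [-8.5, -13.9, 4.9]
grip_width: 0.0175
t 16.0 ee [0.526  0.0783 0.0178] yaw -31.18 shift [ 2.6  0.1 -0.2] turn 0.12 F [ -8.5 -13.9   4.9] g 17.5
```

View pics/c17.png

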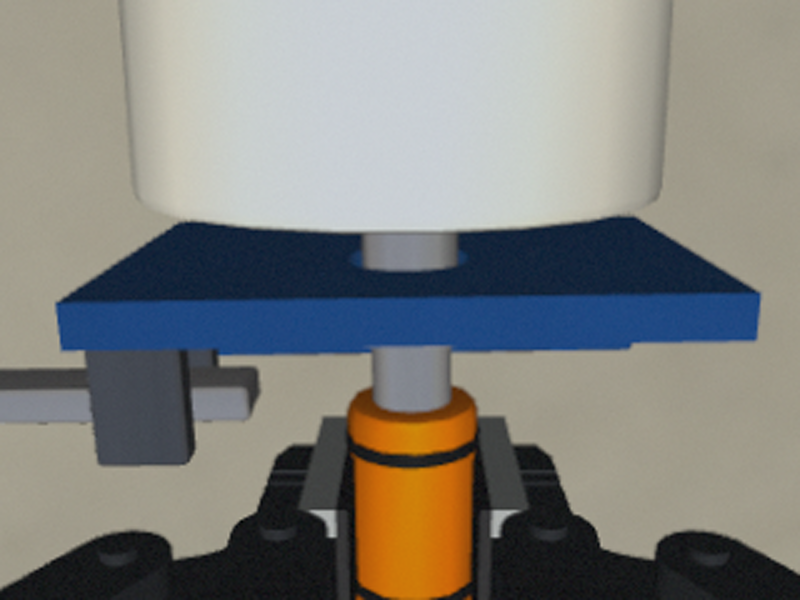

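```bash
python3 -m inch '[[[0,0,0],0],[[0,0,0],0],[[0,0,0],0],[[0,0,0],0],[[0,0,0],0],[[0,0,0],0],[[0,0,0],0],[[0,0,0],0],[[0,0,0],0],[[0,0,0],0]]' 45 40
python3 -m inch '[[[-1,0,-3],0],[[-2,0,-10],0],[[-3,0,-22],0],[[-4,0,-40],0],[[-5,0,-60],0],[[-6,0,-80],0],[[-7,0,-95],0],[[-8,0,-105],0],[[-8,0,-110],0],[[-8,0,-110],0]]'
python3 - <<'E'
from h import *
p=s2w(-47.5,107); go(*p,.055,-31)
f=save("wrist","w13")
E
```

```text
time: 16.88
ee_pos: [0.526, 0.0783, 0.0179]
ee_rot: [[0.518, 0.855, 0.009], [0.855, -0.518, -0.006], [-0.0, 0.011, -1.0]]
wrist_force: [0.6, -0.5, -0.8]
grip_width: 0.0449
time: 17.72
ee_pos: [0.5218, 0.0721, 0.1297]
ee_rot: [[0.518, 0.855, 0.012], [0.855, -0.518, -0.006], [0.001, 0.013, -1.0]]
wrist_force: [0.2, 0.3, -0.3]
grip_width: 0.0447
t 17.72 ee [0.5218 0.0721 0.1297] yaw -31.19 shift [  31.4 -109.    73.3] turn -0.19 F [ 0.2  0.3 -0.3] g 44.7
```

View pics/w13.png

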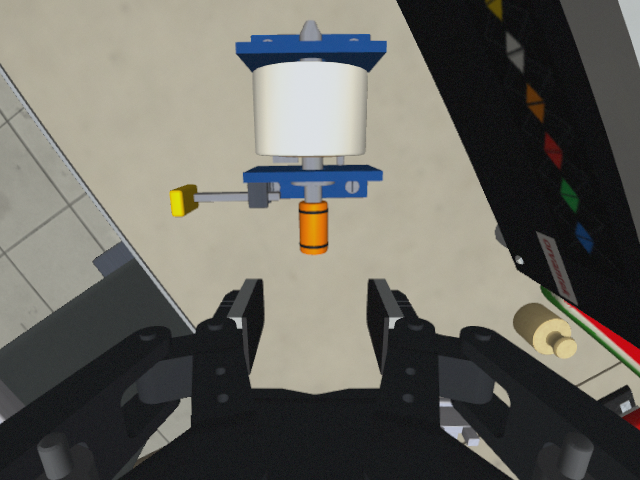

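```bash
python3 -m inch '[[[5,-12,0],0],[[12,-35,0],0],[[20,-65,0],0],[[28,-95,0],0],[[32,-113,0],0],[[33,-120,0],0],[[33,-121,10],0],[[33,-121,30],0],[[33,-121,45],0],[[33,-121,50],0]]' 0 40
python3 - <<'E'
from h import *
p=s2w(-47,82.5); go(*p,.048,-31)
f=save("wrist","w14")
for v in (0,):
  for q,z in(((-47,82.5),.073),((-55,82.5),.073),((-39,82.5),.073)): print(proj(f,[*s2w(*q),z]))
E
```

```text
time: 18.6
ee_pos: [0.4334, 0.1616, 0.0733]
ee_rot: [[0.518, 0.855, 0.006], [0.855, -0.518, -0.007], [-0.003, 0.009, -1.0]]
wrist_force: [-1.0, 0.9, -0.5]
grip_width: -0.0002
t 18.6 ee [0.4334 0.1616 0.0733] yaw -31.21 shift [ 1.5 38.2 25.6] turn -0.21 F [-1.   0.9 -0.5] g -0.2
[400.78925991 292.31704736]
[399.73353517 308.57793834]
[401.85274367 275.56175704]
```

View pics/w14.png

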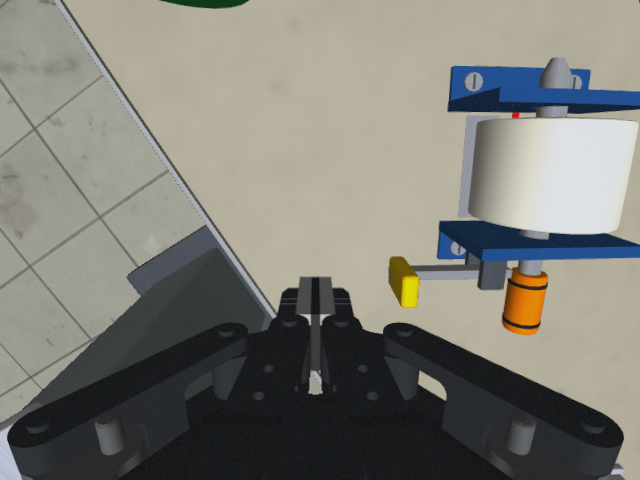

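```bash
python3 -m inch '[[[1.5,0,10],0],[[1.5,0,20],0],[[1.5,0,25],0],[[1.5,3,25],0],[[1.5,7,25],0],[[1.5,12,25],0],[[1.5,17,25],0],[[1.5,22,25],0],[[1.5,26,25],0],[[1.5,28,25],0]]'
python3 -c "
from h import *
p=s2w(-47,50.5); go(*p,.048,-31)"
python3 -m inch '[[[0,3,0],0],[[0,6,0],0],[[0,9,0],0],[[0,12,0],0],[[0,15,0],0],[[0,18,0],0],[[0,20,0],0],[[0,22,0],0],[[0,22,0],0],[[0,22,0],0]]'
python3 - <<'E'
from h import *
p=s2w(-47,50.5); go(*p,.048,-31)
f=save("wrist","w15")
E
```

```text
time: 19.48
ee_pos: [0.459, 0.148, 0.049]
ee_rot: [[0.519, 0.855, 0.006], [0.855, -0.519, -0.007], [-0.003, 0.009, -1.0]]
wrist_force: [-1.2, 1.3, 1.6]
grip_width: -0.0
t 19.48 ee [0.459 0.148 0.049] yaw -31.25 shift [ 0.2 41.4  1.4] turn -0.25 F [-1.2  1.3  1.6] g -0.0
time: 20.32
ee_pos: [0.478, 0.1363, 0.0493]
ee_rot: [[0.519, 0.855, 0.006], [0.855, -0.519, -0.007], [-0.003, 0.009, -1.0]]
wrist_force: [-0.3, 0.4, 0.5]
grip_width: 0.0001
t 20.32 ee [0.478  0.1363 0.0493] yaw -31.26 shift [ 0.3 19.1  1.4] turn -0.26 F [-0.3  0.4  0.5] g 0.1
```

View pics/w15.png

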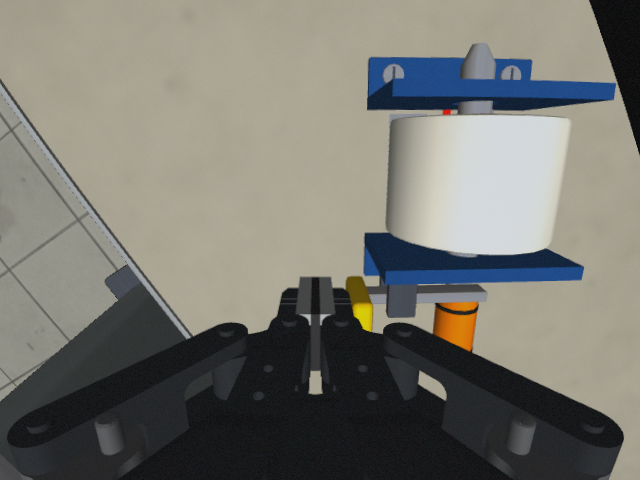

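```bash
python3 -m inch '[[[0,0.7,0],0],[[0,1.4,0],0],[[0,2.1,0],0],[[0,2.8,0],0],[[0,3.5,0],0],[[0,4,0],0],[[0,4,0],0],[[0,4,0],0],[[0,4,0],0],[[0,4,0],0]]'
python3 -m inch '[[[0,0.7,0],0],[[0,1.4,0],0],[[0,2.1,0],0],[[0,2.8,0],0],[[0,3.5,0],0],[[0,4,0],0],[[0,4,0],0],[[0,4,0],0],[[0,4,0],0],[[0,4,0],0]]'
python3 - <<'E'
from h import *
p=s2w(-47,50.5); go(*p,.048,-31)
f=save("wrist","w16")
E
```

```text
time: 21.2
ee_pos: [0.4814, 0.1342, 0.0493]
ee_rot: [[0.519, 0.855, 0.006], [0.855, -0.519, -0.007], [-0.003, 0.009, -1.0]]
wrist_force: [-0.5, 0.7, 1.2]
grip_width: 0.0002
time: 22.03
ee_pos: [0.4823, 0.1337, 0.0492]
ee_rot: [[0.518, 0.855, 0.001], [0.855, -0.518, -0.005], [-0.004, 0.004, -1.0]]
wrist_force: [-16.4, 8.9, 11.4]
grip_width: -0.0002
t 22.03 ee [0.4823 0.1337 0.0492] yaw -31.22 shift [ 0.3 14.1  1.3] turn -0.22 F [-16.4   8.9  11.4] g -0.2
```

View pics/w16.png

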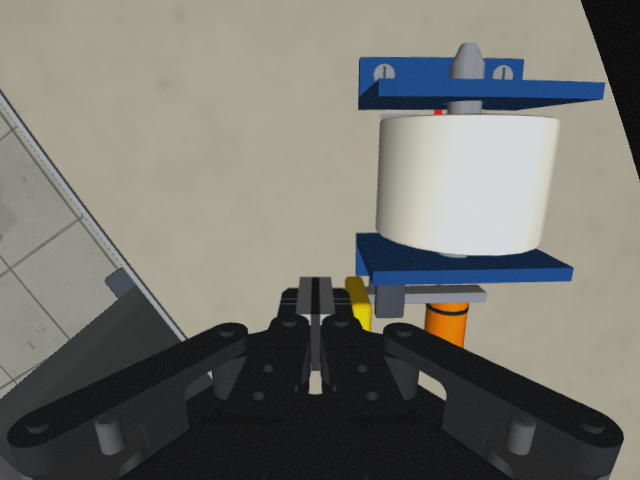

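```bash
python3 -m inch '[[[0,-2,0],0],[[0,-8,0],0],[[0,-16,0],0],[[0,-25,0],0],[[0,-30,-10],0],[[0,-30,-30],0],[[0,-30,-60],0],[[0,-30,-90],0],[[0,-30,-115],0],[[0,-30,-120],0]]'
python3 - <<'E'
from h import *
p=s2w(-47,50.5); go(*p,.048,-31)
f=save("wrist","w17"); crop("w17",330,120,590,340,3,"c18")
save("top","t17"); save("scene","s17"); crop("s17",270,190,430,310,5,"c19")
for q in((-55,50.5),(-39,50.5),(-55,42.5),(-39,42.5)): print((proj(f,[*s2w(*q),.073])-[330,120])*3)
E
```

```text
time: 22.92
ee_pos: [0.459, 0.1507, 0.1754]
ee_rot: [[0.518, 0.855, 0.009], [0.855, -0.518, -0.004], [0.002, 0.01, -1.0]]
wrist_force: [0.2, -0.2, 0.8]
grip_width: 0.0003
t 22.92 ee [0.459  0.1507 0.1754] yaw -31.21 shift [ -2.4  41.5 127.8] turn -0.21 F [ 0.2 -0.2  0.8] g 0.3
[124.80692477 387.08997358]
[126.9303002 323.5234558]
[157.34436126 386.62923752]
[160.00120683 323.11434664]
```

View pics/c18.png

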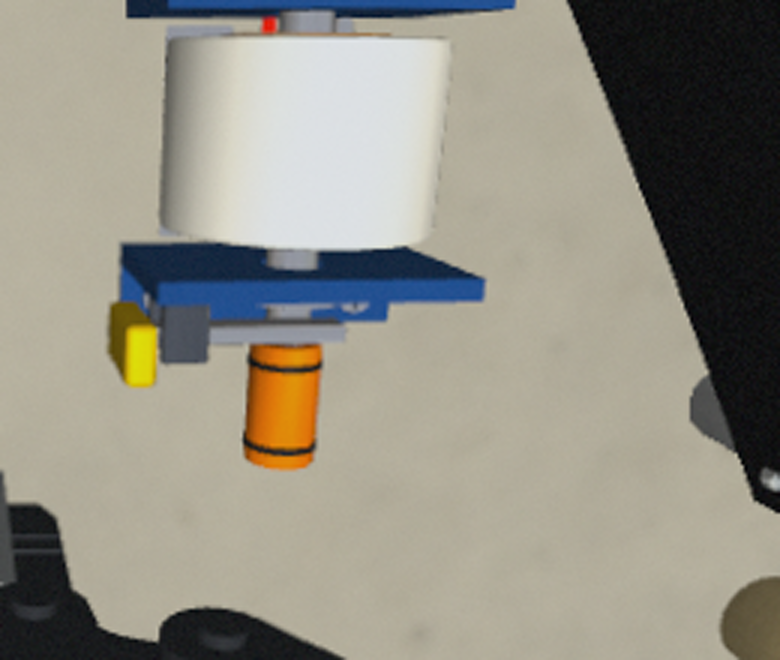

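View pics/c19.png

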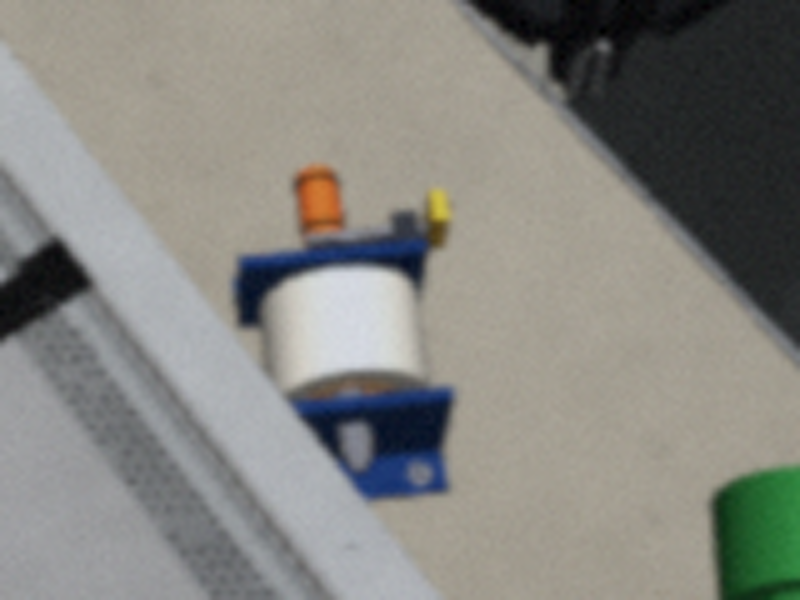

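Run:
```python
from h import *
f=load("w17"); th=STH; ys=np.array([-np.sin(th),np.cos(th)])
def S(p): d=p[:2]-SC-s2w(1.8,-1.5)+SC; return np.array([np.cos(th)*d[0]+np.sin(th)*d[1],d@ys])*1e3
P=lambda u,v,z:S(atz(f,330+u/3,120+v/3,z)).round(1)
print("cheek out top",P(158,302,.06),P(484,300,.06)); print("handle butt",P(280,467,.034),P(280,460,.044)); print("ring edges",P(281,450,.044)); print("bar end",P(345,335,.053))
for q in(-91,-55): print((proj(f,[*s2w(q+1.8,-1.5),.045])-[330,120])*3)
print(dep(f,330+95,120+400/3))
crop("w17",410,90,460,230,5,"c20"); crop("w17",370,195,470,285,8,"c21")
```

```text
cheek out top [-38.5  42. ] [-38.9 -42.4]
handle butt [-94.1  -1.2] [-88.    2.3]
ring edges [-85.    2.3]
bar end [-49.6  -9.5]
[288.43331875 471.2152363 ]
[298.26969145 347.33255498]
[0.52639546 0.08286074 0.04412156]
```

View pics/c21.png

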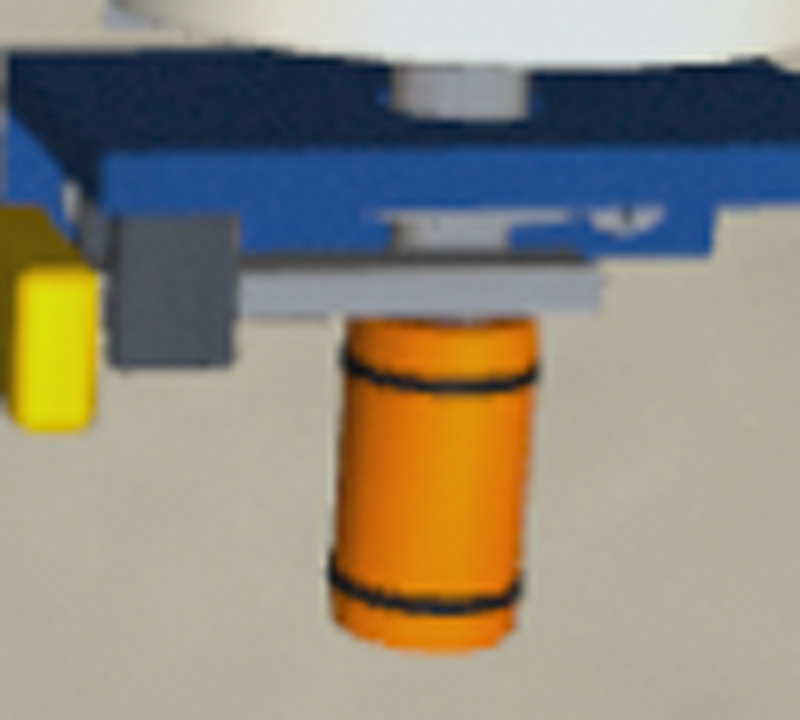

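View pics/w17.png

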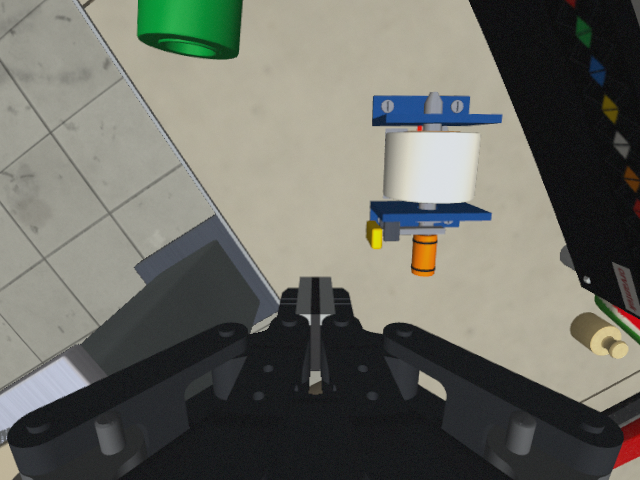

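Run:
```python
from h import *
a=load("w17"); f=save("wrist","w18"); d=np.abs(a["frame"].astype(int)-f["frame"].astype(int)).sum(2)[80:280,360:510]; print("change",d.max(),d.mean())
t=load("top0"); u=load("t17")
for n,(x,y) in dict(dropper=(167,254),weight=(388,211),stapler=(450,213)).items(): print(n,np.abs(t["frame"].astype(int)-u["frame"].astype(int))[y-20:y+20,x-15:x+15].mean())
arm.close_job()
```

```text
change 541 48.7931
dropper 1.5
weight 1.303611111111111
stapler 1.7513888888888889
the job is handed in; nothing more can be done
```

Run:
```python
from h import *
a=load("w17");f=load("w18")
print(cam(a)[1]-cam(f)[1])
g=[cv2.cvtColor(x["frame"],cv2.COLOR_RGB2GRAY)[80:280,360:510].astype(np.float32) for x in(a,f)]
print(cv2.phaseCorrelate(*g)); print(cv2.phaseCorrelate(*[cv2.cvtColor(x["frame"],cv2.COLOR_RGB2GRAY)[0:200,0:250].astype(np.float32) for x in(a,f)]))
crop("w18",330,120,590,340,3,"c22")
```

```text
[-0.00256674  0.00180292  0.00283318]
((4.585222881818041, -1.369892598456147), 0.6049842463175455)
((0.6588559865567873, -1.679120785124553), 0.5173741172027588)
```

View pics/c22.png

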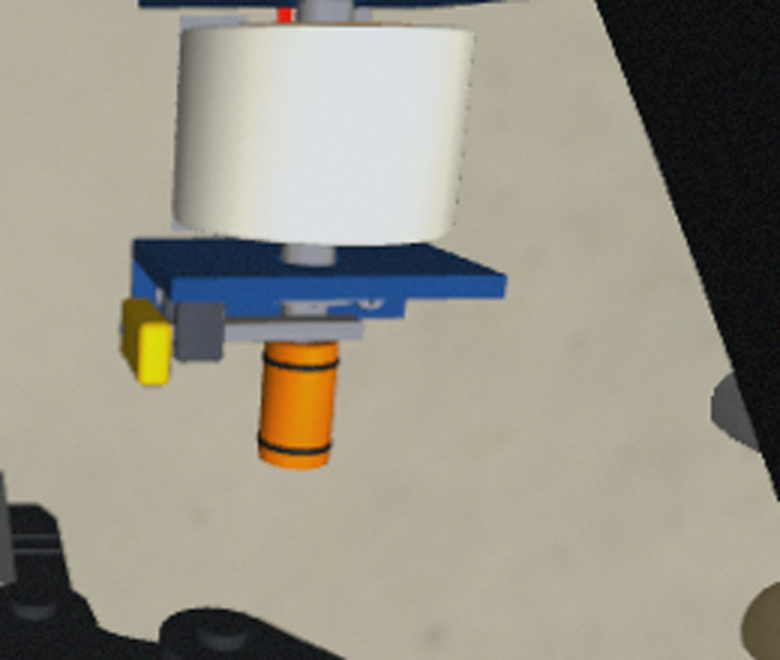

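The stand is loaded and the job was handed in about 23 s into the 64 s. No verdict was reported.

- **Roll:** I caged it between the open fingers and rolled it up the ramp until it dropped in over the red mark. The wrist picture afterwards shows it centred between the cheeks (roll centre at column 310, stand centre at 311), and it was never lifted.
- **Spindle:** It went through the near cheek, the core and the far cheek until the flange met the near cheek with about 16 N. In the last pictures the tip sticks out of the far cheek and the handle is where it should be, to within about 1 mm along the spindle's axis. The handle sits about 2 mm off the axis sideways.
- **Keeper:** I pushed it until it hit its stop with about 19 N. The tab edge then measured within 1 mm of the fully closed position, with the bar lying over the spindle's neck.
- **Bystanders:** The image around the stapler, the brass weight and the dropper bottle is unchanged from the start. At the end the arm was well clear of everything.

**Checks that disagreed:**
- The last check for stillness compared two wrist pictures and showed a change. The camera had shifted about 4 mm between them as the arm settled, so that check was inconclusive. The objects' relative positions look the same in both pictures.
- The top and wrist cameras placed the stand about 2 mm apart, which is near their stated accuracy. I relied mainly on the wrist view.

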